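Hang up the dust cover and hold a spread snap ring at the shaft groove

ROBOT

A 6-joint arm with a two-finger parallel gripper is mounted at the origin on the work surface. World frame = base frame: x ahead of the robot, y to its left, z up, the work surface at z = 0. Lengths are in m, angles in rad, forces in N, time in s.
With the tool pointing down it reaches from about 0.275 to 0.85 m from the base axis. Payload 19 kg.
Tool frame: the origin (TCP) lies between the finger pads; the fingertips stand 14 mm ahead of it and the grasp point (between the pads) lies 5 mm behind it; z points along the fingers, y is the direction in which the jaws open and shut (so a half turn about z gives the same grasp; the last joint's range is limited). The gripper opens to 85 mm and grips with 20 to 120 N. Pads are 22 mm wide; open, the fingers measure 114 mm over their backs; the gripper's body (76 mm by 85 mm) begins 54 mm behind the grasp point. The pads swing forward as they close: fully open they stand 13 mm farther back than shut.
Start: joints at [-1.246, 0.15, 1.437, -0, 1.554, -0.134], TCP at [0.255, -0.516, 0.245] pointing down, gripper open.
Joint ranges: [-2.8, 2.8], [-0.68, 2.1], [0.12, 2.68], [-1.39, 4.53], [0.16, 2.79], [-2.81, 2.81]. Speed limits (rad/s): [1.89, 1.89, 2.22, 3.01, 3.01, 3.01].

INTERFACE

Orientations are given as [roll, pitch, yaw] about the fixed x, y, z axes, in that order (R = Rz(yaw) Ry(pitch) Rx(roll)).
In Python, from workcell import robot, camera, get_calibration, order gives the robot as it stands.
- The arm moves only by the tool drive_tool, never from a script. Its argument "motion" is a list of rows, each an object with "hand": the closure, from -1 (fully open) to 1 (shut); "dp": the shift along the tool's x, y, z in mm, a list of three; "turn": the turn about the tool's z in rad. In form: [{"hand": hand, "dp": [dx, dy, dz], "turn": turn}, ...]. A call has exactly 8 rows; each row shifts and turns the commanded pose from where the row before left it, along the tool's axes as they then stand; what a row does not reach is not made up. A row lasts 1/12 s, in which the tool goes at most 41.7 mm and 7.16 degrees, less where a joint would pass 70% of its speed; a pose out of reach is approached as far as the arm can. A call is refused whole if a number of a shift passes 41.7 or a number of a turn 0.125, either way. A call with a gripper value outside its range is refused whole. The fingers move at their own pace and stop on an object; the grip force is fixed at half the most. Time passes only in rows, so rows that do not move let the fingers close, or fill a call up. It gives the time, the measured TCP pose, the force and the opening at its end, in the units of the state.
- robot.sense(): the state, without advancing time (a new reading comes with each control period).
- camera(name): name is "side" or "top" or "wrist"; returns the picture (384x512x3 uint8, red, green, blue); there is no depth.
- get_calibration(name): a dict with "fx", "fy", "cx", "cy" (pixels), "R" (3x3) and "t" (3): a world point X has camera coordinates R X + t; the wrist camera has in their place "tool_from_camera" (4x4, takes a point from camera to tool coordinates, whose origin is the TCP and whose axes are the flange's). Camera axes: x right, y down, z forward; pixel columns grow to the right and rows downward; lengths in m; the calibration is good to about 2 mm. A picture is of the moment at which its call begins: read the wrist's pose just before it. get_calibration takes no time and is no camera call.
- order.job_done(): hands the job in, once; it reports no verdict.
The state is a dict: "time_s": time; "q": joint angles; "qvel": joint speeds; "effort": joint torques, N m; "position": TCP position; "eef_rot": TCP orientation; "ft_force": force on the tool from outside, world axes, zero at the start; "ft_torque": the same for the moment, N m; "gripper_width": finger opening in m.
Only numpy, scipy, OpenCV 4.12 (cv2) and the standard library are available. Lean on these libraries where they do the work, as an engineer would, in place of code of your own. Each camera call takes 0.05 s, during which the arm holds its last target.

TASK

Lift the dust cover off the shaft stub, hang it by its bail handle on the stand's hook and let go of it. Then take the snap-ring pliers from their rest, squeeze the handles fully so that the ring on their tips spreads, and lower it level over the shaft end until it surrounds the groove, centred and not pressing on the shaft. Finish while holding it there: pliers squeezed in the gripper, ring spread at the groove, cover still hanging, the other things on the bench left alone.

Things in the scene. Friction and masses are not known exactly. Their poses are not given: they have to be found in the camera images.
- cover: Grey dust cover: upside-down cup, 60 mm across, 60 mm tall, about 120 g, standing over the shaft stub; lift straight up 55 mm to clear it. Origin: centre of its lower rim, z up. On top a rigid bail of 8 mm round bar, a loop in the cover's y-z plane: level top bar along y, centre line 112 mm above the origin, 46 mm to either side; opening under the bar 48 mm tall, 84 mm wide.
- bail (a point): Middle of the bail's top bar, on its centre line; axes as the cover. Pinch the bar from above across its 8 mm, about 26 mm to one side of this point, so that the middle stays free for the hook.
- hook: Fixed steel hook stand; origin on the bench under the hook's low point, foot 110 x 100 x 12 mm. A 14 mm post 62 mm behind (the stand's +x) ends 227 mm above the bench. From it an 8 mm round bar slopes down to the low point (24 mm level part) and rises to the open tip, which points along the stand's -x: tip 26 mm in front of the low point, its top 223 mm above the bench.
- hook_seat (a point): Low point of the hook, on top of its bar, 200 mm above the bench: the bail's bar hangs here, lying along the stand's y. Axes as the stand.
- fixture: Fixed fixture: white box 90 x 90 mm, black lid 40 mm above the bench (bench z = 0). On it a flange 48 mm across up to 48 mm, then the upright steel shaft stub, 38 mm across, up to 88 mm (rim bevelled 2 mm), with a groove 33 mm across from 63 to 73 mm. Origin: centre of its underside, z up.
- groove (a point): Middle of the groove on the shaft axis, 68 mm above the bench; the shaft end is 20 mm above it.
- rest: Fixed black block 56 x 75 x 45 mm (on a plate 80 x 95 x 8 mm) with a 10 mm wide, equally high rib 40 mm long behind it (its -x); the pliers lie along its x axis, their 5 mm wide middle tail on the rib, between the handles. Origin: centre of its underside.
- pliers: Snap-ring pliers, about 180 g, lying loose and level on the rest. Origin midway between their two pivots, at mid handle thickness (51 mm above the bench as they lie); x from handles to tips, z up. Two rubber handles 11 mm tall from x = -28 to -78 mm. The tips are bent down and carry the snap ring 36 mm below the handles; it cannot come off.
- grip_point (a point): Grip here from above (x = -52 mm, y = 0, z = 0 of the pliers), fingers closing along the pliers' y. Relaxed, the handles splay: outer faces about 54 mm apart here, 62 mm at x = -67 mm. Squeezed to the stop the faces are parallel, 24 mm apart, symmetrical about the x axis. Their spring pushes 3 to 10 N per handle: grip with 30 to 60 N.
- ring_centre (a point): Centre of the snap ring once spread: x = 69.94, y = 0, z = -36 mm of the pliers, mid thickness of the ring. Ring 3 mm thick, level as the pliers lie. Relaxed its inside is 34 mm across and cannot pass the shaft; spread to the stop the 38 mm shaft passes with about 3 mm to spare all round. It reaches 28 mm from this point.
- handle (a joint): How far the handles are squeezed, rad: 0 relaxed, 0.277 at the stop (ring fully spread). Springs back when let go.
- jar: Bystander, to be left alone: closed clear screw jar with white cap, 48 mm across, 60 mm tall.
- driver: Bystander, to be left alone: screwdriver with black handle, 170 mm long, lying.
- spare_ring: Bystander, to be left alone: flat steel ring, 60 mm across, lying on the bench.
- connector: Bystander, to be left alone: small brass and steel connector, 20 mm across, 32 mm tall, standing.
- mouse: Bystander, to be left alone: computer mouse, about 90 mm long, 32 mm high.
- notebook: Bystander, to be left alone: closed notebook 140 x 100 x 12 mm.
- screw_tray: Bystander, to be left alone: small divided tray 100 x 140 x 30 mm.

How it is judged:
By the outcome, as a careful person would: the job done as asked, in the order asked, and still so for the second after the job is handed in, while the arm keeps its last pose, push and grip.
It also fails if it takes over 64 s, if anything falls off the work surface, if the arm or the gripper's body presses on something with over 40 N, if the wrist force passes 120 N, or if a joint passes its speed limit or range.

## Working session

There is one attempt and no reset: what is moved stays moved. The work goes in short steps, Python scripts to look and compute and a tool call to move; the robot and the scene stay as the last step left them, time stands still between calls to the robot, and variables do not carry over. Pictures are saved under pics/ and viewed, and the job is handed in when it is done.

Besides the shell and the picture viewer there is one more tool, called as a command line: name --argument value ..., lists and objects as JSON in quotes. drive_tool: Moves the arm, as the interface text tells. Its arguments: {"type":"object","properties":{"motion":{"type":"array"}},"required":["motion"]}

```bash
ls; mkdir -p pics
python3 - <<'E'
from workcell import robot,camera,get_calibration
import cv2
s=robot.sense();print({k:s[k] for k in('time_s','position','eef_rot','ft_force','gripper_width')})
for n in('side','top','wrist'):
    cv2.imwrite(f'pics/{n}0.png',cv2.cvtColor(camera(n),cv2.COLOR_RGB2BGR)); print(n,get_calibration(n))
E
```

```text
pics
{'time_s': 0.0, 'position': array([ 0.25455838, -0.51533984,  0.24469268]), 'eef_rot': array([-3.14041882e+00, -1.49364883e-04,  4.58803306e-01]), 'ft_force': array([ 0.21443061, -0.0522481 ,  0.27600148]), 'gripper_width': 0.08517151706969461}
side {'fx': 478.6789536266157, 'fy': 478.6789536266157, 'cx': 259.35381879083894, 'cy': 193.08413415961556, 'R': array([[-0.96092501, -0.27646538, -0.01378462],
       [-0.13537074,  0.51278541, -0.84777702],
       [ 0.24144955, -0.81278411, -0.53017365]]), 't': array([0.52276102, 0.19585593, 1.43736741])}
top {'fx': 373.83520896895334, 'fy': 373.83520896895334, 'cx': 256.03793937781427, 'cy': 180.85148751917504, 'R': array([[ 0.01341779, -0.99983551, -0.0122032 ],
       [-0.99260582, -0.01184634, -0.12080297],
       [ 0.12063854,  0.01373388, -0.99260149]]), 't': array([0.02131839, 0.56082718, 1.38004001])}
wrist {'fx': 294.5393953341742, 'fy': 294.5393953341742, 'cx': 254.697071842609, 'cy': 191.7711524996974, 'tool_from_camera': array([[-1.60548673e-03, -9.55467204e-01, -2.95092942e-01,
         7.48627313e-02],
       [ 9.99998707e-01, -1.56029254e-03, -3.88610828e-04,
         4.51098190e-04],
       [-8.91264136e-05, -2.95093184e-01,  9.55468474e-01,
        -1.29152630e-01],
       [ 0.00000000e+00,  0.00000000e+00,  0.00000000e+00,
         1.00000000e+00]])}
```

Run:
```python
import cv2
for n in('side','top'):
    i=cv2.imread(f'pics/{n}0.png'); cv2.imwrite(f'pics/{n}0b.png',cv2.resize(i,(800,600),interpolation=cv2.INTER_CUBIC))
```

```text
(no output)
```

View pics/side0b.png

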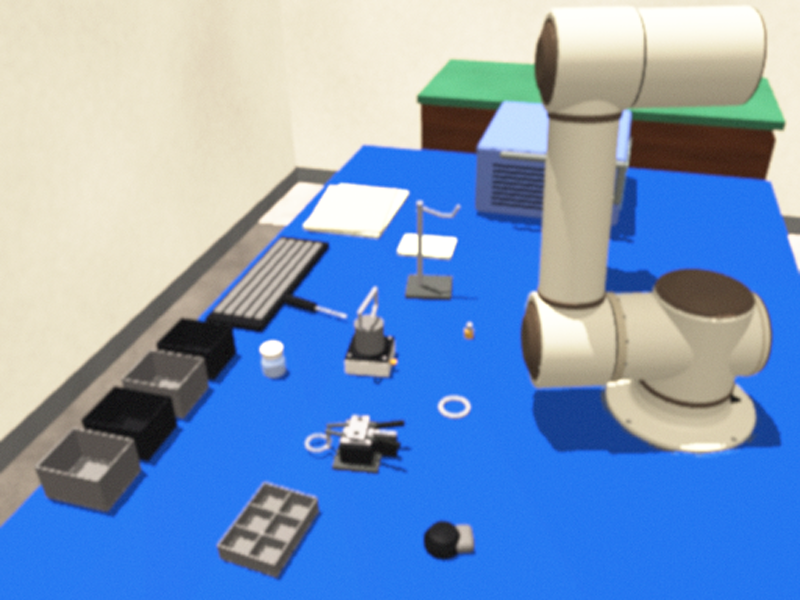

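View pics/top0b.png

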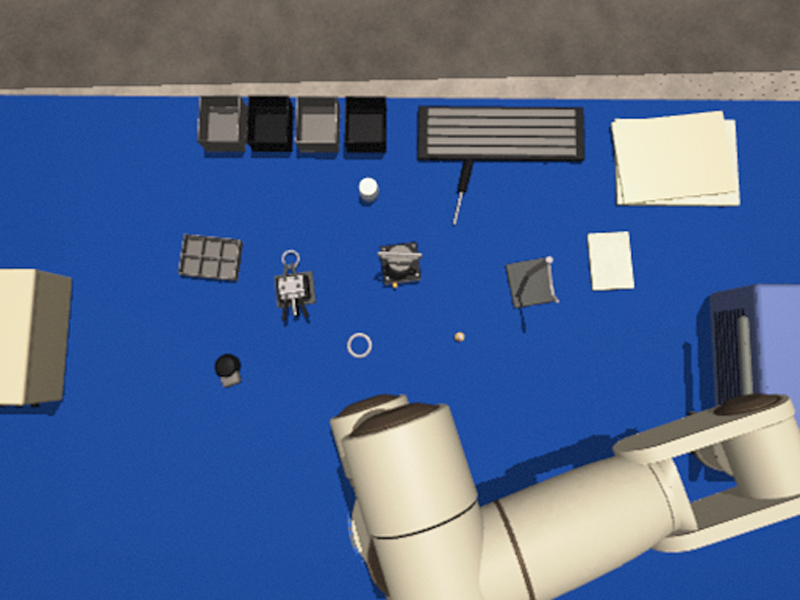

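View pics/wrist0.png

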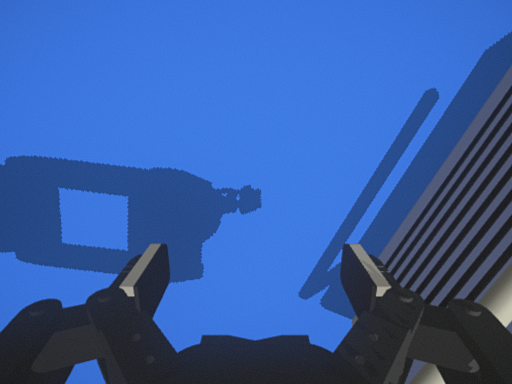

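The side view shows the fixture with the cover at about (369,345), the hook stand at (430,290) and the pliers at (365,440). The top view has them at (400,262), (530,283) and (293,290). Next I'll enlarge crops of each.

```bash
cat > h.py <<'E'
import numpy as np,cv2
from workcell import robot,camera,get_calibration,order
def crop(src,name,u0,v0,u1,v1,k):
    i=src[v0:v1,u0:u1]; i=cv2.resize(i,None,fx=k,fy=k,interpolation=cv2.INTER_CUBIC)
    for u in range((u0+9)//10*10,u1,10):
        cv2.line(i,(int((u-u0+.5)*k),0),(int((u-u0+.5)*k),6 if u%50 else 18),(0,0,255),1)
        if u%20==0: cv2.putText(i,str(u),(int((u-u0+.5)*k)-10,28),0,.4,(0,255,255),1)
    for v in range((v0+9)//10*10,v1,10):
        cv2.line(i,(0,int((v-v0+.5)*k)),(6,int((v-v0+.5)*k)),(0,0,255),1)
        if v%20==0: cv2.putText(i,str(v),(10,int((v-v0+.5)*k)+4),0,.4,(0,255,255),1)
    cv2.imwrite(name,i)
def shot(n): return cv2.cvtColor(camera(n),cv2.COLOR_RGB2BGR)
def ray(n,u,v,pose=None):
    c=get_calibration(n); d=np.array([(u-c['cx'])/c['fx'],(v-c['cy'])/c['fy'],1])
    if n=='wrist':
        from scipy.spatial.transform import Rotation as Ro
        p,r=pose; T=np.eye(4);T[:3,:3]=Ro.from_euler('xyz',r).as_matrix();T[:3,3]=p
        T=T@c['tool_from_camera']; return T[:3,3],T[:3,:3]@d
    return -c['R'].T@c['t'],c['R'].T@d
def atz(n,u,v,z,pose=None):
    o,d=ray(n,u,v,pose); return o+d*(z-o[2])/d[2]
def tri(*rs):
    A=np.zeros((3,3));b=np.zeros(3)
    for o,d in rs:
        d=d/np.linalg.norm(d);P=np.eye(3)-np.outer(d,d);A+=P;b+=P@o
    x=np.linalg.solve(A,b); return x,[np.linalg.norm((np.eye(3)-np.outer(d,d)/(d@d))@(x-o)) for o,d in rs]
def proj(n,X,pose=None):
    c=get_calibration(n);X=np.asarray(X,float)
    if n=='wrist':
        from scipy.spatial.transform import Rotation as Ro
        p,r=pose; T=np.eye(4);T[:3,:3]=Ro.from_euler('xyz',r).as_matrix();T[:3,3]=p
        T=np.linalg.inv(T@c['tool_from_camera']);x=T[:3,:3]@X+T[:3,3]
    else: x=c['R']@X+c['t']
    return np.array([c['fx']*x[0]/x[2]+c['cx'],c['fy']*x[1]/x[2]+c['cy']])
E
python3 - <<'E'
from h import *
t=cv2.imread('pics/top0.png');s=cv2.imread('pics/side0.png')
crop(t,'pics/t_a.png',165,140,285,225,6)
crop(t,'pics/t_b.png',280,140,400,225,6)
crop(s,'pics/s_a.png',190,120,310,210,6)
crop(s,'pics/s_b.png',190,205,290,310,5)
E
```

```text
(no output)
```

View pics/t_a.png

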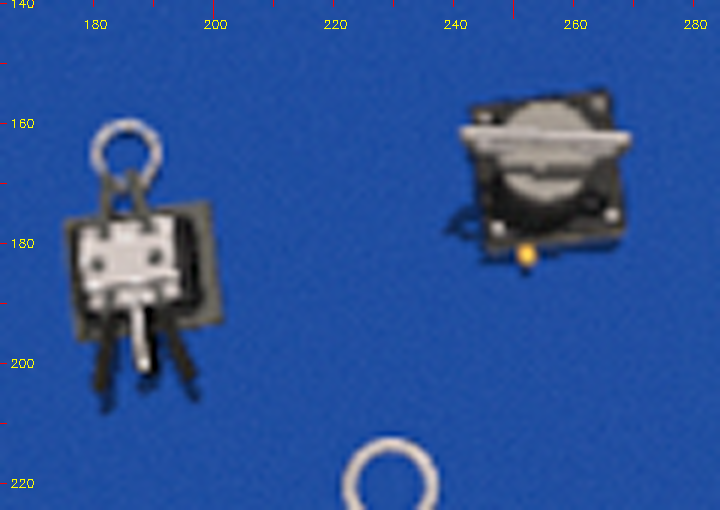

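View pics/t_b.png

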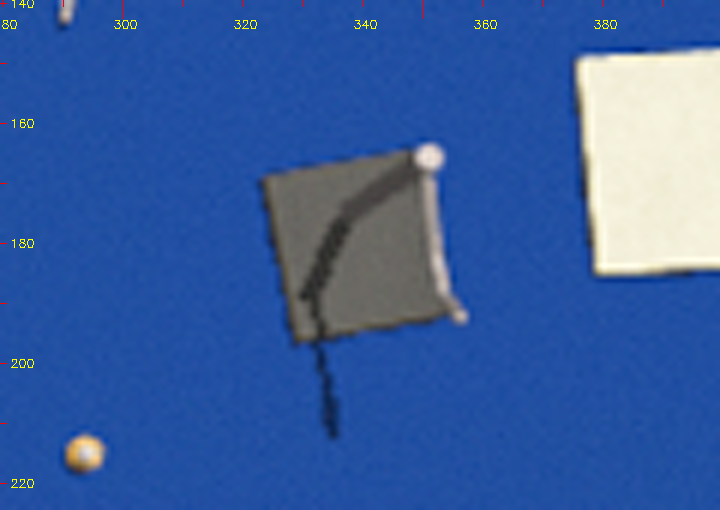

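View pics/s_a.png

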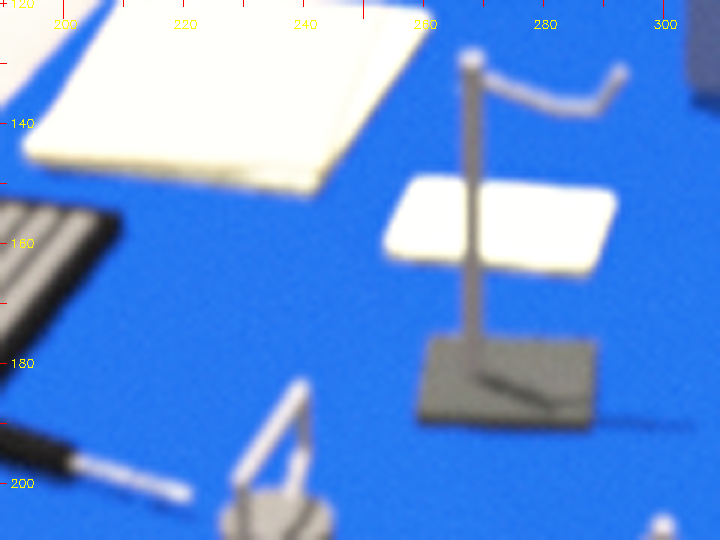

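View pics/s_b.png

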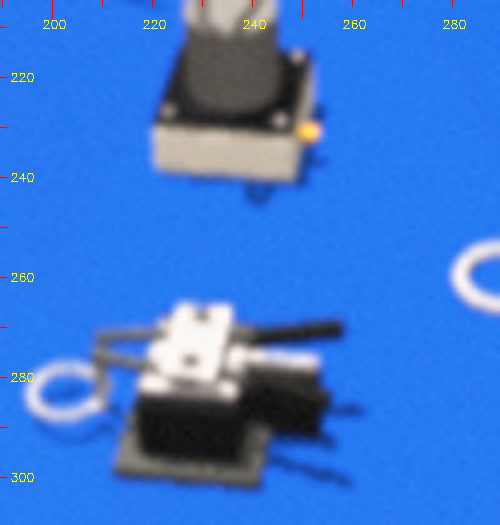

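Run:
```python
from h import *
np.set_printoptions(precision=4,suppress=True)
a=atz('top',242,161.7,.152);b=atz('top',269,163,.152)
print('bail',a,b,(a+b)/2,np.linalg.norm(a-b),'yaw of y axis',np.degrees(np.arctan2(*(a-b)[1::-1]))-90)
# side bail ends: far top (239.5,184), near (229.5,199)
for p in [(239.5,184),(229.5,199)]:
    for q in [(242,161.7),(269,163)]: print('bailtri',p,q,tri(ray('side',*p),ray('top',*q)))
print('post',tri(ray('top',351,165.5),ray('side',268,129.5)),atz('top',351,165.5,.227))
print('tip',tri(ray('top',356.5,192.5),ray('side',293,132)),atz('top',356.5,192.5,.219))
print('low',atz('top',353,187,.2))
# foot corners top (z .012)
for u,v in[(323,169),(329,196.5),(355,191.5),]:print('foot',atz('top',u,v,.012))
# fixture lid corners z=.04
L=[(242.5,158),(265.5,155.5),(268.5,178.5),(245,181)]
P=[atz('top',u,v,.04) for u,v in L];print('lid',*P,np.mean(P,0))
# rest / pliers
for n,u,v,z in[('tailend',188,200.5,.051),('tailstart',186.5,190,.051),('h1 end',181.5,204,.051),('h2',196.5,203.5,.051),('ring c',185.5,165,.015)]:
    print(n,atz('top',u,v,z))
for u,v in[(175,176.5),(200,173.5),(201.5,193),(177,196)]:print('plate',atz('top',u,v,.008))
```

```text
bail [0.6129 0.0767 0.152 ] [ 0.6094 -0.0175  0.152 ] [0.6111 0.0296 0.152 ] 0.09426111500421859 yaw of y axis -2.144645726382663
bailtri (239.5, 184) (242, 161.7) (array([0.592 , 0.071 , 0.2131]), [np.float64(0.010388144357358752), np.float64(0.010388144357358775)])
bailtri (239.5, 184) (269, 163) (array([ 0.6103, -0.017 ,  0.1569]), [np.float64(0.0017527988369388256), np.float64(0.0017527988369390086)])
bailtri (229.5, 199) (242, 161.7) (array([0.6124, 0.0765, 0.1584]), [np.float64(0.0006683061719819055), np.float64(0.0006683061719819005)])
bailtri (229.5, 199) (269, 163) (array([ 0.6329, -0.0151,  0.096 ]), [np.float64(0.01427270369591621), np.float64(0.014272703695916404)])
post (array([ 0.5907, -0.2834,  0.2299]), [np.float64(0.00016988631532178586), np.float64(0.00016988631532166654)]) [ 0.5913 -0.284   0.227 ]
tip (array([ 0.5038, -0.3015,  0.222 ]), [np.float64(0.0004015751416841824), np.float64(0.0004015751416839237)]) [ 0.5037 -0.3023  0.219 ]
low [ 0.5236 -0.2959  0.2   ]
foot [ 0.6122 -0.2284  0.012 ]
foot [ 0.5064 -0.2503  0.012 ]
foot [ 0.5268 -0.3495  0.012 ]
lid [0.6466 0.0809 0.04  ] [ 0.6572 -0.0063  0.04  ] [ 0.5693 -0.0185  0.04  ] [0.5587 0.0699 0.04  ] [0.608  0.0315 0.04  ]
tailend [0.4818 0.2804 0.051 ]
tailstart [0.5209 0.2874 0.051 ]
h1 end [0.4684 0.3042 0.051 ]
h2 [0.471  0.2484 0.051 ]
ring c [0.6213 0.302  0.015 ]
plate [0.5769 0.3426 0.008 ]
plate [0.5898 0.246  0.008 ]
plate [0.5141 0.2379 0.008 ]
plate [0.5014 0.3319 0.008 ]
```

```bash
cat >> h.py <<'E'
def plan(target,yaw,n,start=None,syaw=None):
    """remaining shift in tool axes; turn spread over n rows; prints rows"""
    s=robot.sense(); p=np.array(s['position']) if start is None else np.array(start)
    y=s['eef_rot'][2] if syaw is None else syaw
    d=np.array(target)-p; dy=(yaw-y+np.pi)%(2*np.pi)-np.pi
    print('pos',np.round(p,4),'yaw',round(y,4),'delta mm',np.round(d*1e3,1),'dyaw',round(dy,4))
    for i in range(n):
        c,q=np.cos(y),np.sin(y); w=d/n*1e3
        print([round(v,1) for v in (c*w[0]+q*w[1], q*w[0]-c*w[1], -w[2])],round(-dy/n,4)); y+=dy/n
E
python3 -c "
from h import *
plan([.53,-.297,.33],1.775,16)"
```

```text
pos [ 0.2546 -0.5154  0.2448] yaw 0.4588 delta mm [275.4 218.4  85.2] dyaw 1.3162
[np.float64(21.5), np.float64(-4.6), np.float64(-5.3)] -0.0823
[np.float64(21.8), np.float64(-2.8), np.float64(-5.3)] -0.0823
[np.float64(21.9), np.float64(-1.0), np.float64(-5.3)] -0.0823
[np.float64(22.0), np.float64(0.8), np.float64(-5.3)] -0.0823
[np.float64(21.8), np.float64(2.6), np.float64(-5.3)] -0.0823
[np.float64(21.5), np.float64(4.4), np.float64(-5.3)] -0.0823
[np.float64(21.1), np.float64(6.1), np.float64(-5.3)] -0.0823
[np.float64(20.5), np.float64(7.8), np.float64(-5.3)] -0.0823
[np.float64(19.8), np.float64(9.5), np.float64(-5.3)] -0.0823
[np.float64(19.0), np.float64(11.1), np.float64(-5.3)] -0.0823
[np.float64(18.0), np.float64(12.6), np.float64(-5.3)] -0.0823
[np.float64(16.9), np.float64(14.0), np.float64(-5.3)] -0.0823
[np.float64(15.7), np.float64(15.4), np.float64(-5.3)] -0.0823
[np.float64(14.4), np.float64(16.6), np.float64(-5.3)] -0.0823
[np.float64(13.0), np.float64(17.7), np.float64(-5.3)] -0.0823
[np.float64(11.5), np.float64(18.7), np.float64(-5.3)] -0.0823
```

drive_tool --motion '[{"hand": -1,"dp": [21.5,-4.6,-10.6],"turn": -0.082},{"hand": -1,"dp": [21.8,-2.8,-10.6],"turn": -0.082},{"hand": -1,"dp": [21.9,-1,-10.6],"turn": -0.082},{"hand": -1,"dp": [22,0.8,-10.6],"turn": -0.082},{"hand": -1,"dp": [21.8,2.6,-10.6],"turn": -0.082},{"hand": -1,"dp": [21.5,4.4,-10.6],"turn": -0.082},{"hand": -1,"dp": [21.1,6.1,-10.6],"turn": -0.082},{"hand": -1,"dp": [20.5,7.8,-10.6],"turn": -0.082}]'

```text
time_s: 0.82
position: [0.3932, -0.4058, 0.3304]
eef_rot: [-3.141, -0.0, 1.119]
ft_force: [0.4, 0.4, 0.5]
gripper_width: 0.0854
```

drive_tool --motion '[{"hand": -1,"dp": [19.8,9.5,0],"turn": -0.083},{"hand": -1,"dp": [19,11.1,0],"turn": -0.083},{"hand": -1,"dp": [18,12.6,0],"turn": -0.083},{"hand": -1,"dp": [16.9,14,0],"turn": -0.083},{"hand": -1,"dp": [15.7,15.4,0],"turn": -0.083},{"hand": -1,"dp": [14.4,16.6,0],"turn": -0.083},{"hand": -1,"dp": [13,17.7,0],"turn": -0.083},{"hand": -1,"dp": [11.5,18.7,0],"turn": -0.083}]'

```text
time_s: 1.48
position: [0.5308, -0.2964, 0.3298]
eef_rot: [-3.141, -0.0, 1.783]
ft_force: [0.7, -0.4, 0.4]
gripper_width: 0.0856
```

Run:
```python
from h import *
s=robot.sense();print(s['position'],s['eef_rot'],s['qvel'],s['time_s'])
i=shot('wrist');np.save('pose1.npy',[s['position'],s['eef_rot']])
crop(i,'pics/w1.png',0,0,512,384,1.5)
```

```text
[ 0.53081571 -0.29638498  0.32982107] [-3.14125553e+00 -4.21386157e-04  1.78292852e+00] [ 0.42421458  0.20688801 -0.2453      0.00086758  0.03758695 -0.56706209] 1.4833
```

View pics/w1.png

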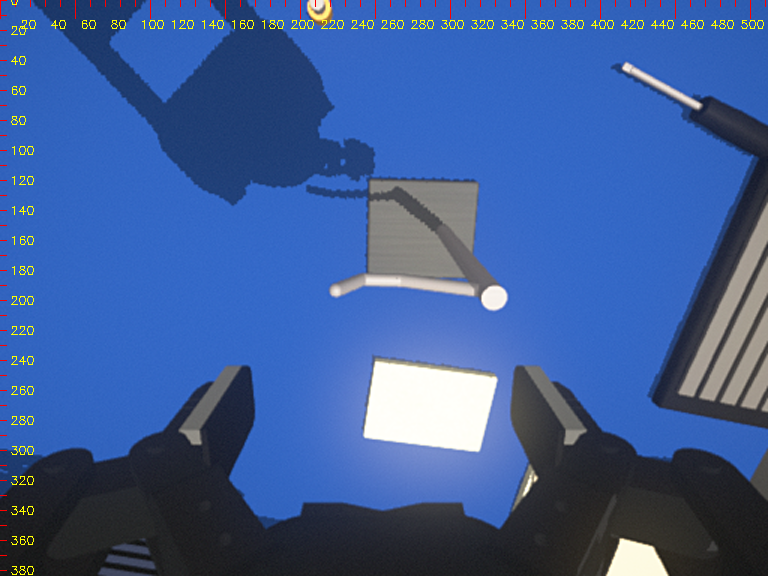

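Run:
```python
from h import *
P=np.load('pose1.npy')
a=atz('wrist',328.7,198,.227,P);b=atz('wrist',223,193.5,.221,P)
print(a,b,np.linalg.norm((a-b)[:2]),np.degrees(np.arctan2(*(a-b)[1::-1])))
d=(a-b)[:2]/np.linalg.norm((a-b)[:2]);print('low',a[:2]-.062*d)
print('levelpart',atz('wrist',246,187,.198,P),atz('wrist',266,187,.198,P))
for u,v in [(246,119.5),(318,121.5)]:print('foot',atz('wrist',u,v,.012,P))
plan([.6098,.052,.28],1.533,16)
```

```text
[ 0.59084315 -0.28585115  0.227     ] [ 0.50412722 -0.3023278   0.221     ] 0.08826739462678158 10.758363690382367
low [ 0.52993291 -0.29742453]
levelpart [ 0.5227238  -0.29932185  0.198     ] [ 0.54076927 -0.29546237  0.198     ]
foot [ 0.5075149  -0.25172952  0.012     ]
foot [ 0.61223891 -0.2322898   0.012     ]
pos [ 0.5331 -0.2941  0.3295] yaw 1.7917 delta mm [ 76.7 346.1 -49.5] dyaw -0.2587
[np.float64(20.1), np.float64(9.4), np.float64(3.1)] 0.0162
[np.float64(20.2), np.float64(9.1), np.float64(3.1)] 0.0162
[np.float64(20.4), np.float64(8.8), np.float64(3.1)] 0.0162
[np.float64(20.5), np.float64(8.4), np.float64(3.1)] 0.0162
[np.float64(20.6), np.float64(8.1), np.float64(3.1)] 0.0162
[np.float64(20.8), np.float64(7.8), np.float64(3.1)] 0.0162
[np.float64(20.9), np.float64(7.4), np.float64(3.1)] 0.0162
[np.float64(21.0), np.float64(7.1), np.float64(3.1)] 0.0162
[np.float64(21.1), np.float64(6.8), np.float64(3.1)] 0.0162
[np.float64(21.2), np.float64(6.4), np.float64(3.1)] 0.0162
[np.float64(21.3), np.float64(6.1), np.float64(3.1)] 0.0162
[np.float64(21.4), np.float64(5.7), np.float64(3.1)] 0.0162
[np.float64(21.5), np.float64(5.4), np.float64(3.1)] 0.0162
[np.float64(21.6), np.float64(5.0), np.float64(3.1)] 0.0162
[np.float64(21.7), np.float64(4.7), np.float64(3.1)] 0.0162
[np.float64(21.7), np.float64(4.3), np.float64(3.1)] 0.0162
```

drive_tool --motion '[{"hand": -1,"dp": [20.1,9.4,0],"turn": 0.016},{"hand": -1,"dp": [20.2,9.1,0],"turn": 0.016},{"hand": -1,"dp": [20.4,8.8,0],"turn": 0.016},{"hand": -1,"dp": [20.5,8.4,0],"turn": 0.016},{"hand": -1,"dp": [20.6,8.1,0],"turn": 0.016},{"hand": -1,"dp": [20.8,7.8,0],"turn": 0.016},{"hand": -1,"dp": [20.9,7.4,0],"turn": 0.016},{"hand": -1,"dp": [21,7.1,0],"turn": 0.016}]'

```text
time_s: 2.2
position: [0.5706, -0.1234, 0.3299]
eef_rot: [-3.141, -0.0, 1.65]
ft_force: [0.8, -0.9, 0.2]
gripper_width: 0.0853
```

drive_tool --motion '[{"hand": -1,"dp": [24.1,7,7],"turn": 0.017},{"hand": -1,"dp": [24.2,7,7],"turn": 0.017},{"hand": -1,"dp": [24.3,7,7],"turn": 0.017},{"hand": -1,"dp": [24.4,6.5,7],"turn": 0.017},{"hand": -1,"dp": [24.5,6.2,7],"turn": 0.017},{"hand": -1,"dp": [24.6,5.8,7],"turn": 0.017},{"hand": -1,"dp": [24.7,5.5,7],"turn": 0.017},{"hand": -1,"dp": [0,0,0],"turn": 0.017}]'

```text
time_s: 2.87
position: [0.6106, 0.0513, 0.2791]
eef_rot: [-3.139, -0.001, 1.517]
ft_force: [-0.5, 1.0, -0.9]
gripper_width: 0.0854
```

Run:
```python
from h import *
s=robot.sense();print(s['position'],s['eef_rot'],s['qvel'],s['time_s'])
i=shot('wrist');np.save('pose2.npy',[s['position'],s['eef_rot']])
crop(i,'pics/w2.png',0,0,512,384,1.5)
```

```text
[0.61063101 0.0512819  0.27914753] [-3.13906943e+00 -1.18595155e-03  1.51663787e+00] [-0.05692168 -0.02058912 -0.00085901 -0.0213405   0.02151767  0.13635564] 2.8667
```

View pics/w2.png

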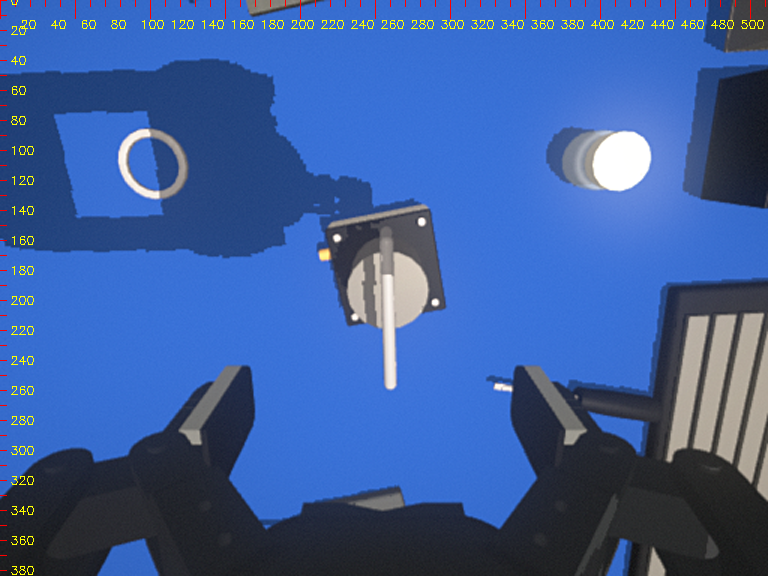

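Run:
```python
from h import *
P=np.load('pose2.npy')
for v,u in((153,257.3),(183,258.2),(220,259),(257,260)): print(v,atz('wrist',u,v,.156,P))
for u,v in [(191,136.5+16),(285,137),(297,204)]:print('lid',atz('wrist',u,v,.04,P))
i=cv2.imread('pics/w2.png');cv2.imwrite('pics/w2c.png',cv2.resize(i[180:420,280:520],None,fx=2.5,fy=2.5))
c,r=cv2.minEnclosingCircle(np.array([[0,0]],np.float32))
print('top face', atz('wrist',258.5,193,.1,P))
```

```text
153 [0.61404693 0.08300166 0.156     ]
183 [0.61342125 0.05619893 0.156     ]
220 [0.61230809 0.02077639 0.156     ]
257 [ 0.61129478 -0.01759214  0.156     ]
lid [0.53044171 0.06862905 0.04      ]
lid [0.64894754 0.08137378 0.04      ]
lid [ 0.66257289 -0.00736361  0.04      ]
top face [0.61283339 0.02941081 0.1       ]
```

View pics/w2c.png

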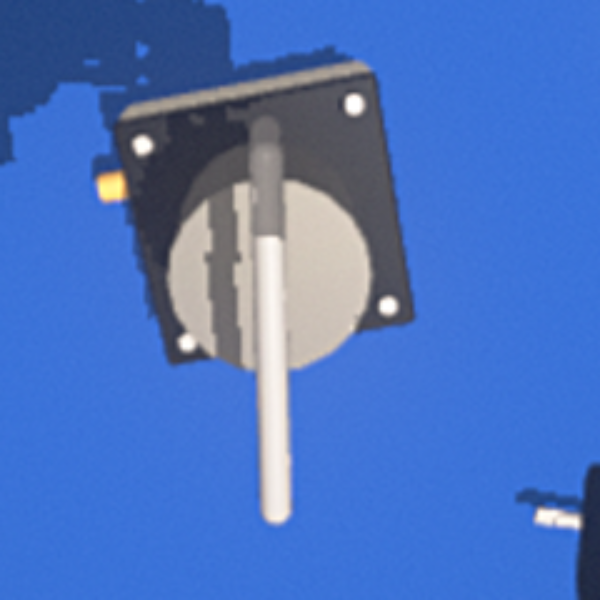

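Run:
```python
from h import *
plan([.613,.056,.148],1.54,8)
```

```text
pos [0.6105 0.0495 0.2799] yaw 1.515 delta mm [   2.5    6.5 -131.9] dyaw 0.025
[np.float64(0.8), np.float64(0.3), np.float64(16.5)] -0.0031
[np.float64(0.8), np.float64(0.3), np.float64(16.5)] -0.0031
[np.float64(0.8), np.float64(0.3), np.float64(16.5)] -0.0031
[np.float64(0.8), np.float64(0.3), np.float64(16.5)] -0.0031
[np.float64(0.8), np.float64(0.3), np.float64(16.5)] -0.0031
[np.float64(0.8), np.float64(0.3), np.float64(16.5)] -0.0031
[np.float64(0.8), np.float64(0.3), np.float64(16.5)] -0.0031
[np.float64(0.8), np.float64(0.3), np.float64(16.5)] -0.0031
```

drive_tool --motion '[{"hand": -1,"dp": [2,0.8,16],"turn": -0.008},{"hand": -1,"dp": [2,0.8,20],"turn": -0.008},{"hand": -1,"dp": [2,0.8,25],"turn": -0.008},{"hand": -1,"dp": [0.5,0,25],"turn": 0},{"hand": -1,"dp": [0,0,22],"turn": 0},{"hand": -1,"dp": [0,0,16],"turn": 0},{"hand": -1,"dp": [0,0,8],"turn": 0},{"hand": -1,"dp": [0,0,0],"turn": 0}]'

```text
time_s: 3.58
position: [0.6126, 0.0533, 0.1476]
eef_rot: [-3.139, -0.0, 1.538]
ft_force: [-0.4, -0.1, 0.4]
gripper_width: 0.0857
```

Run:
```python
from h import *
s=robot.sense();print(s['position'],s['eef_rot'],s['time_s'])
crop(shot('wrist'),'pics/w3.png',0,0,512,384,1.5)
crop(shot('side'),'pics/s3.png',190,120,310,250,4)
```

```text
[0.612594   0.05331511 0.14759937] [-3.13900808e+00 -1.22726058e-05  1.53831011e+00] 3.5833
```

View pics/w3.png

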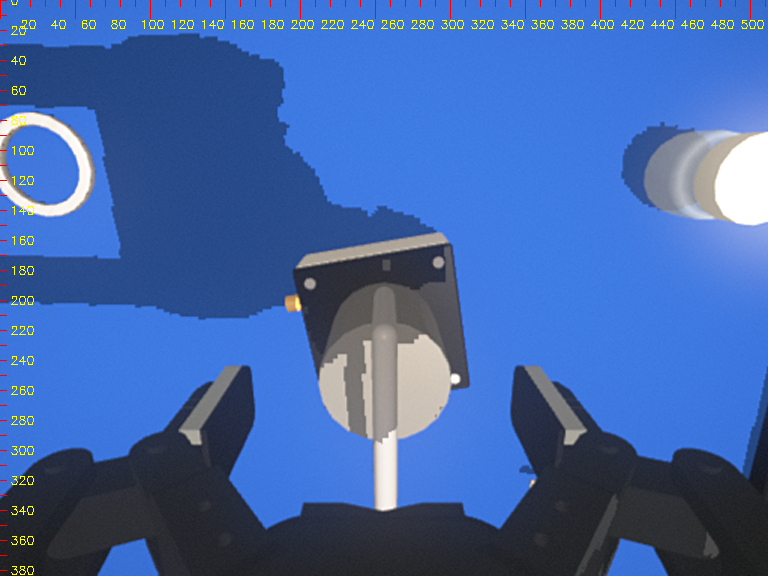

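View pics/s3.png

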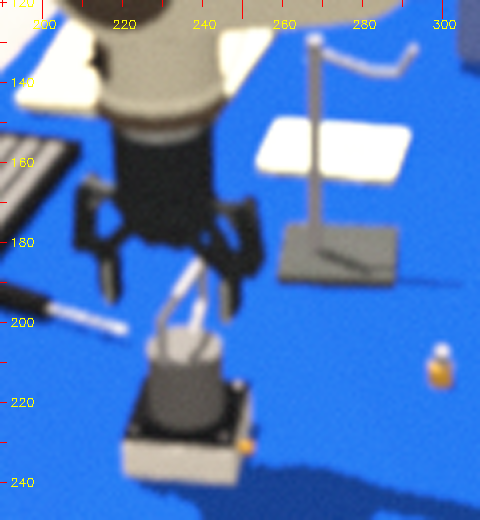

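drive_tool --motion '[{"hand": -1,"dp": [2.5,0,0],"turn": 0},{"hand": 1,"dp": [0,0,0],"turn": 0},{"hand": 1,"dp": [0,0,0],"turn": 0},{"hand": 1,"dp": [0,0,0],"turn": 0},{"hand": 1,"dp": [0,0,0],"turn": 0},{"hand": 1,"dp": [0,0,0],"turn": 0},{"hand": 1,"dp": [0,0,0],"turn": 0},{"hand": 1,"dp": [0,0,0],"turn": 0}]'

```text
time_s: 4.35
position: [0.6134, 0.0565, 0.1493]
eef_rot: [3.141, -0.0, 1.539]
ft_force: [-0.8, -0.4, -0.1]
gripper_width: 0.0058
```

Run:
```python
from h import *
crop(shot('wrist'),'pics/w4.png',150,100,370,384,2)
crop(shot('side'),'pics/s4.png',190,140,270,250,5)
s=robot.sense();print(s['position'],s['gripper_width'],s['ft_force'],s['time_s'])
```

```text
[0.61340555 0.0564501  0.14924409] 0.005705759833782461 [-0.55504623 -0.99272068  1.41240962] 4.45
```

View pics/w4.png

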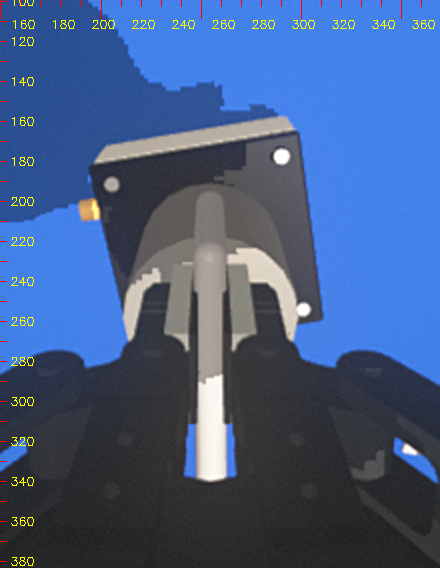

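View pics/s4.png

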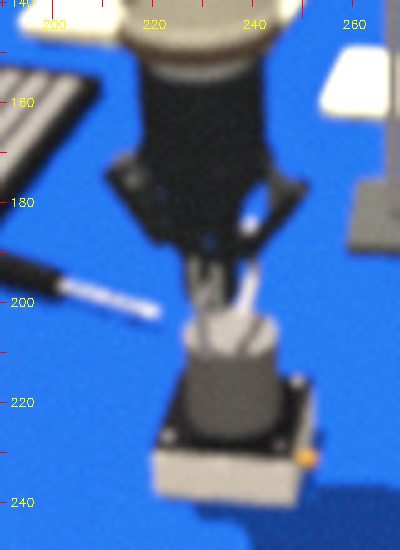

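drive_tool --motion '[{"hand": 1,"dp": [0,0,-4],"turn": 0},{"hand": 1,"dp": [0,0,-8],"turn": 0},{"hand": 1,"dp": [0,0,-14],"turn": 0},{"hand": 1,"dp": [0,0,-18],"turn": 0},{"hand": 1,"dp": [0,0,-20],"turn": 0},{"hand": 1,"dp": [0,0,-20],"turn": 0},{"hand": 1,"dp": [0,0,-16],"turn": 0},{"hand": 1,"dp": [0,0,-5],"turn": 0}]'

```text
time_s: 5.12
position: [0.6139, 0.0565, 0.2575]
eef_rot: [3.138, -0.0, 1.539]
ft_force: [0.3, -0.7, -1.1]
gripper_width: 0.0056
```

Run:
```python
from h import *
crop(shot('wrist'),'pics/w5.png',100,0,420,384,1.5)
crop(shot('side'),'pics/s5.png',190,80,270,250,3.5)
crop(shot('top'),'pics/t5.png',220,130,290,200,8)
s=robot.sense();print(s['position'],s['eef_rot'],s['gripper_width'],s['ft_force'],s['ft_torque'],s['time_s'])
```

```text
[0.61327327 0.05648113 0.25384439] [-3.14151298e+00 -1.34589679e-04  1.53878312e+00] 0.005734775731242387 [ 0.53468554  0.5697342  -0.83566933] [ 0.00453522 -0.00712169  0.0107306 ] 5.2667
```

View pics/w5.png

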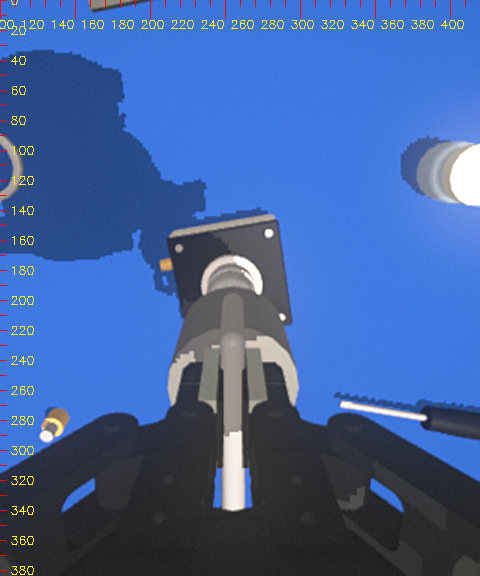

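View pics/s5.png

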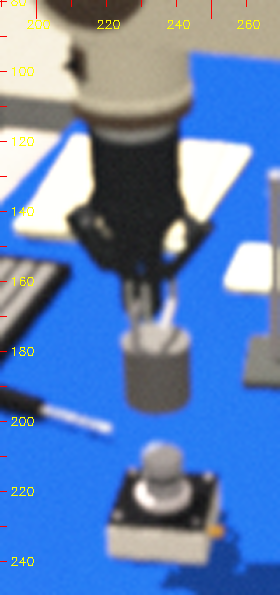

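View pics/t5.png

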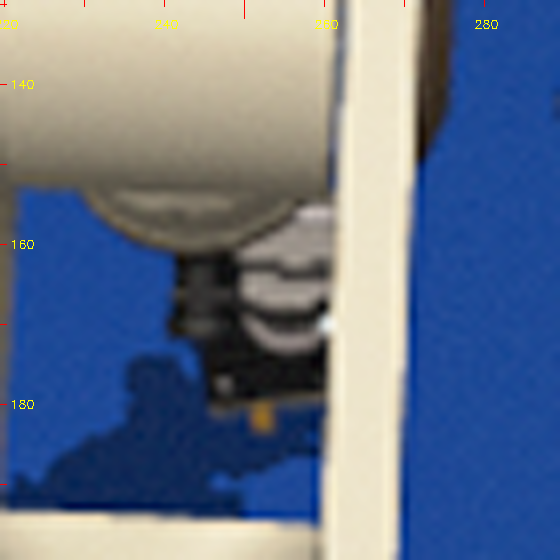

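Run:
```python
from h import *
plan([.4317,-.2894,.233],1.764,16)
```

```text
pos [0.6133 0.0565 0.2538] yaw 1.5388 delta mm [-181.6 -345.9  -20.8] dyaw 0.2252
[np.float64(-22.0), np.float64(-10.7), np.float64(1.3)] -0.0141
[np.float64(-21.8), np.float64(-11.0), np.float64(1.3)] -0.0141
[np.float64(-21.7), np.float64(-11.3), np.float64(1.3)] -0.0141
[np.float64(-21.5), np.float64(-11.6), np.float64(1.3)] -0.0141
[np.float64(-21.3), np.float64(-11.9), np.float64(1.3)] -0.0141
[np.float64(-21.2), np.float64(-12.2), np.float64(1.3)] -0.0141
[np.float64(-21.0), np.float64(-12.5), np.float64(1.3)] -0.0141
[np.float64(-20.8), np.float64(-12.8), np.float64(1.3)] -0.0141
[np.float64(-20.6), np.float64(-13.1), np.float64(1.3)] -0.0141
[np.float64(-20.4), np.float64(-13.3), np.float64(1.3)] -0.0141
[np.float64(-20.3), np.float64(-13.6), np.float64(1.3)] -0.0141
[np.float64(-20.1), np.float64(-13.9), np.float64(1.3)] -0.0141
[np.float64(-19.9), np.float64(-14.2), np.float64(1.3)] -0.0141
[np.float64(-19.7), np.float64(-14.5), np.float64(1.3)] -0.0141
[np.float64(-19.5), np.float64(-14.7), np.float64(1.3)] -0.0141
[np.float64(-19.2), np.float64(-15.0), np.float64(1.3)] -0.0141
```

drive_tool --motion '[{"hand": 1,"dp": [-10,-5,0],"turn": -0.014},{"hand": 1,"dp": [-18,-9,0],"turn": -0.014},{"hand": 1,"dp": [-24,-12.5,0],"turn": -0.014},{"hand": 1,"dp": [-24,-13,0],"turn": -0.014},{"hand": 1,"dp": [-24,-13.5,0],"turn": -0.014},{"hand": 1,"dp": [-24,-13.5,0],"turn": -0.014},{"hand": 1,"dp": [-24,-13.5,0],"turn": -0.014},{"hand": 1,"dp": [-23,-13.5,0],"turn": -0.014}]'

```text
time_s: 5.93
position: [0.5225, -0.1175, 0.2527]
eef_rot: [-3.14, -0.001, 1.652]
ft_force: [0.4, -0.4, -1.1]
gripper_width: 0.0057
```

drive_tool --motion '[{"hand": 1,"dp": [-24,-15,0],"turn": -0.014},{"hand": 1,"dp": [-24,-15,0],"turn": -0.014},{"hand": 1,"dp": [-24,-16,0],"turn": -0.014},{"hand": 1,"dp": [-24,-16,0],"turn": -0.014},{"hand": 1,"dp": [-22,-16,0],"turn": -0.014},{"hand": 1,"dp": [-20,-16,0],"turn": -0.014},{"hand": 1,"dp": [-14,-12,0],"turn": -0.014},{"hand": 1,"dp": [-6,-6,0],"turn": -0.014}]'

```text
time_s: 6.6
position: [0.43, -0.2889, 0.2526]
eef_rot: [-3.14, -0.002, 1.762]
ft_force: [0.4, -1.4, -0.6]
gripper_width: 0.0059
```

Run:
```python
from h import *
plan([.4317,-.2894,.232],1.764,8)
s=robot.sense();print(s['qvel'],s['gripper_width'],s['ft_force'])
crop(shot('side'),'pics/s6.png',230,60,350,210,4)
crop(shot('wrist'),'pics/w6.png',0,0,512,384,1.5)
```

```text
pos [ 0.43   -0.2889  0.2526] yaw 1.7616 delta mm [  1.7  -0.5 -20.6] dyaw 0.0024
[np.float64(-0.1), np.float64(0.2), np.float64(2.6)] -0.0003
[np.float64(-0.1), np.float64(0.2), np.float64(2.6)] -0.0003
[np.float64(-0.1), np.float64(0.2), np.float64(2.6)] -0.0003
[np.float64(-0.1), np.float64(0.2), np.float64(2.6)] -0.0003
[np.float64(-0.1), np.float64(0.2), np.float64(2.6)] -0.0003
[np.float64(-0.1), np.float64(0.2), np.float64(2.6)] -0.0003
[np.float64(-0.1), np.float64(0.2), np.float64(2.6)] -0.0003
[np.float64(-0.1), np.float64(0.2), np.float64(2.6)] -0.0003
[-0.16468144 -0.0078176   0.00719941  0.01024125  0.00192999 -0.33001256] 0.005856667319890654 [ 0.41759519 -1.37603451 -0.61163069]
```

View pics/s6.png

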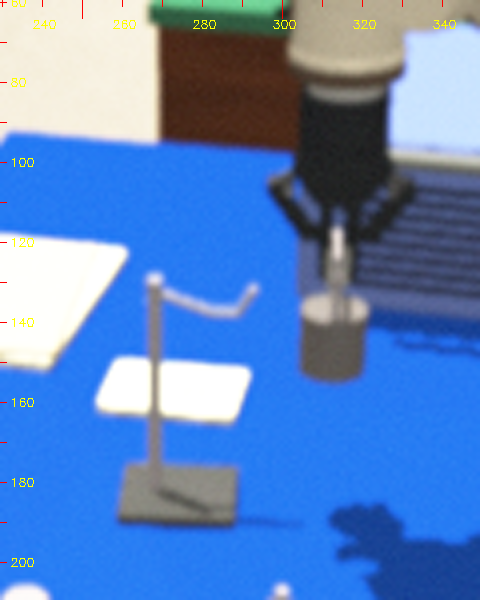

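View pics/w6.png

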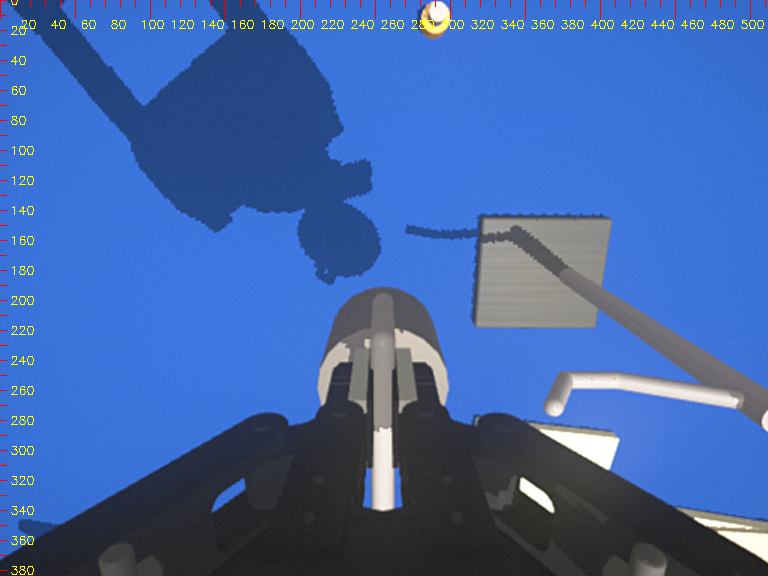

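drive_tool --motion '[{"hand": 1,"dp": [0,0,5],"turn": 0},{"hand": 1,"dp": [0,0,8],"turn": 0},{"hand": 1,"dp": [0,0,7],"turn": 0},{"hand": 1,"dp": [0,0,0],"turn": 0},{"hand": 1,"dp": [0,10,0],"turn": 0},{"hand": 1,"dp": [0,12,0],"turn": 0},{"hand": 1,"dp": [0,12,0],"turn": 0},{"hand": 1,"dp": [0,6,0],"turn": 0}]'

```text
time_s: 7.37
position: [0.4728, -0.2791, 0.2342]
eef_rot: [3.141, 0.0, 1.764]
ft_force: [0.3, -0.5, -1.4]
gripper_width: 0.0055
```

Run:
```python
from h import *
plan([.5249,-.2712,.232],1.764,8)
s=robot.sense();print(s['qvel'],s['gripper_width'],s['ft_force'])
crop(shot('side'),'pics/s7.png',240,80,340,200,5)
```

```text
pos [ 0.4728 -0.2791  0.2342] yaw 1.7636 delta mm [52.1  7.9 -2.2] dyaw 0.0004
[np.float64(-0.3), np.float64(6.6), np.float64(0.3)] -0.0
[np.float64(-0.3), np.float64(6.6), np.float64(0.3)] -0.0
[np.float64(-0.3), np.float64(6.6), np.float64(0.3)] -0.0
[np.float64(-0.3), np.float64(6.6), np.float64(0.3)] -0.0
[np.float64(-0.3), np.float64(6.6), np.float64(0.3)] -0.0
[np.float64(-0.3), np.float64(6.6), np.float64(0.3)] -0.0
[np.float64(-0.3), np.float64(6.6), np.float64(0.3)] -0.0
[np.float64(-0.3), np.float64(6.6), np.float64(0.3)] -0.0
[ 0.0874358   0.10052009 -0.10499462 -0.00685476  0.01480443  0.08097626] 0.00549300193321264 [ 0.30232287 -0.52406364 -1.39183281]
```

View pics/s7.png

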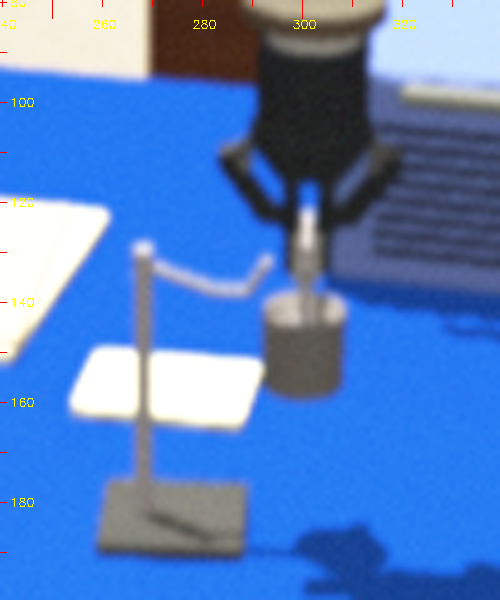

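drive_tool --motion '[{"hand": 1,"dp": [-0.3,6,0],"turn": 0},{"hand": 1,"dp": [-0.3,8,0],"turn": 0},{"hand": 1,"dp": [-0.3,9,0],"turn": 0},{"hand": 1,"dp": [-0.3,9,0],"turn": 0},{"hand": 1,"dp": [-0.3,9,0],"turn": 0},{"hand": 1,"dp": [-0.3,8,0],"turn": 0},{"hand": 1,"dp": [0,4,0],"turn": 0},{"hand": 1,"dp": [0,0,0],"turn": 0}]'

```text
time_s: 8.08
position: [0.524, -0.271, 0.2338]
eef_rot: [-3.141, -0.0, 1.763]
ft_force: [0.4, -0.6, -1.7]
gripper_width: 0.0053
```

Run:
```python
from h import *
plan([.5249,-.2712,.232],1.764,8)
s=robot.sense();print(s['qvel'],s['gripper_width'],s['ft_force'])
crop(shot('side'),'pics/s8.png',240,80,340,200,5)
crop(shot('wrist'),'pics/w8.png',100,0,420,384,1.5)
```

```text
pos [ 0.524  -0.271   0.2338] yaw 1.7634 delta mm [ 0.9 -0.2 -1.8] dyaw 0.0006
[np.float64(-0.0), np.float64(0.1), np.float64(0.2)] -0.0001
[np.float64(-0.0), np.float64(0.1), np.float64(0.2)] -0.0001
[np.float64(-0.0), np.float64(0.1), np.float64(0.2)] -0.0001
[np.float64(-0.0), np.float64(0.1), np.float64(0.2)] -0.0001
[np.float64(-0.0), np.float64(0.1), np.float64(0.2)] -0.0001
[np.float64(-0.0), np.float64(0.1), np.float64(0.2)] -0.0001
[np.float64(-0.0), np.float64(0.1), np.float64(0.2)] -0.0001
[np.float64(-0.0), np.float64(0.1), np.float64(0.2)] -0.0001
[-0.0132703  -0.01726684  0.02084702 -0.00429009  0.00251547 -0.01215923] 0.005310965427928084 [ 0.43826018 -0.61016726 -1.74847312]
```

View pics/s8.png

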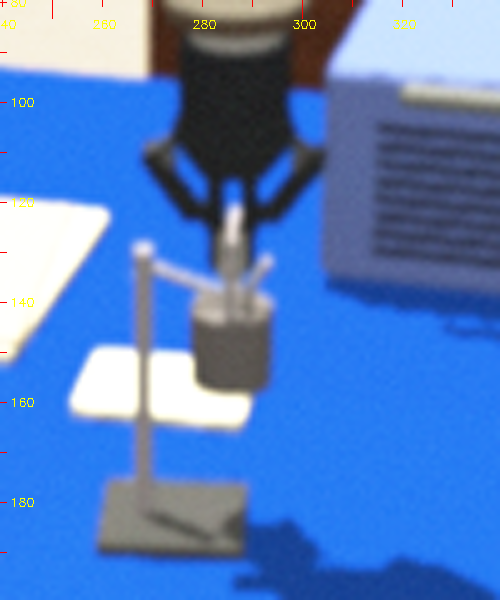

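View pics/w8.png

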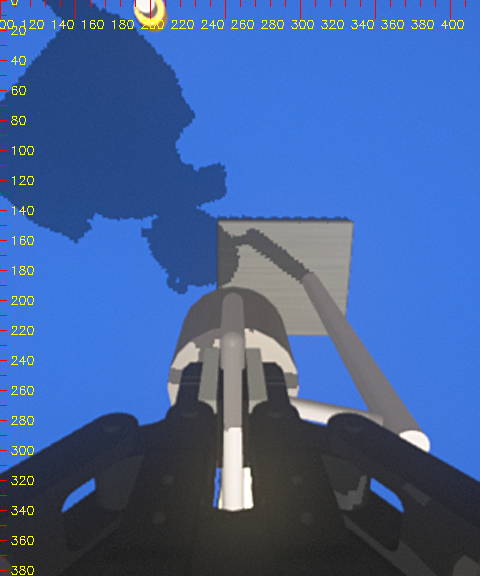

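drive_tool --motion '[{"hand": 1,"dp": [0,0.8,4],"turn": 0},{"hand": 1,"dp": [0,0,6],"turn": 0},{"hand": 1,"dp": [0,0,6],"turn": 0},{"hand": 1,"dp": [0,0,6],"turn": 0},{"hand": 1,"dp": [0,0,4],"turn": 0},{"hand": 1,"dp": [0,0,2],"turn": 0},{"hand": 1,"dp": [0,0,1],"turn": 0},{"hand": 1,"dp": [0,0,0],"turn": 0}]'

```text
time_s: 8.85
position: [0.524, -0.2711, 0.2049]
eef_rot: [-3.141, -0.0, 1.763]
ft_force: [0.7, -0.2, -1.7]
gripper_width: 0.0059
```

drive_tool --motion '[{"hand": 1,"dp": [0,0,1],"turn": 0},{"hand": 1,"dp": [0,0,1],"turn": 0},{"hand": 1,"dp": [0,0,0],"turn": 0},{"hand": 1,"dp": [0,0,0],"turn": 0},{"hand": 1,"dp": [0,0,0],"turn": 0},{"hand": 1,"dp": [0,0,0],"turn": 0},{"hand": 1,"dp": [0,0,0],"turn": 0},{"hand": 1,"dp": [0,0,0],"turn": 0}]'

```text
time_s: 9.52
position: [0.524, -0.2711, 0.2031]
eef_rot: [-3.142, -0.0, 1.763]
ft_force: [0.4, -0.2, -1.4]
gripper_width: 0.0052
```

Run:
```python
from h import *
s=robot.sense();print(s['position'],s['gripper_width'],s['ft_force'],s['ft_torque'])
crop(shot('side'),'pics/s9.png',240,90,340,200,5)
```

```text
[ 0.52398246 -0.27111929  0.20310941] 0.005249058341116512 [ 0.43390773 -0.22653808 -1.43848984] [-0.00234533 -0.00207848 -0.0268395 ]
```

View pics/s9.png

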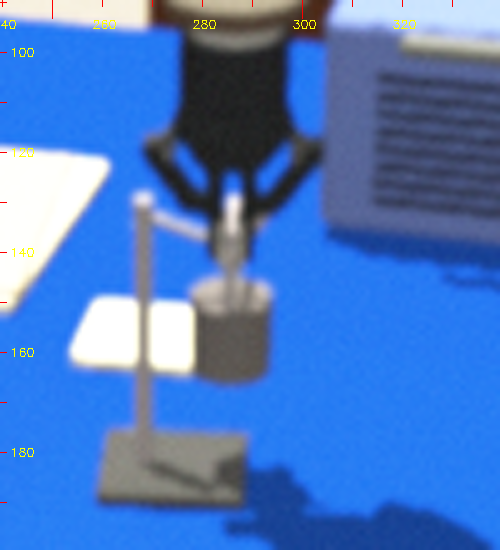

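Not touching yet, so I'll keep lowering in 1 mm steps and watch the force.

drive_tool --motion '[{"hand": 1,"dp": [0,0,1],"turn": 0},{"hand": 1,"dp": [0,0,1],"turn": 0},{"hand": 1,"dp": [0,0,0],"turn": 0},{"hand": 1,"dp": [0,0,0],"turn": 0},{"hand": 1,"dp": [0,0,0],"turn": 0},{"hand": 1,"dp": [0,0,0],"turn": 0},{"hand": 1,"dp": [0,0,0],"turn": 0},{"hand": 1,"dp": [0,0,0],"turn": 0}]'

```text
time_s: 10.23
position: [0.524, -0.2711, 0.2011]
eef_rot: [3.142, -0.0, 1.763]
ft_force: [-0.0, 0.4, -0.2]
gripper_width: 0.0059
```

drive_tool --motion '[{"hand": 1,"dp": [0,0,1],"turn": 0},{"hand": 1,"dp": [0,0,1],"turn": 0},{"hand": 1,"dp": [0,0,0],"turn": 0},{"hand": 1,"dp": [0,0,0],"turn": 0},{"hand": 1,"dp": [0,0,0],"turn": 0},{"hand": 1,"dp": [0,0,0],"turn": 0},{"hand": 1,"dp": [0,0,0],"turn": 0},{"hand": 1,"dp": [0,0,0],"turn": 0}]'

```text
time_s: 10.9
position: [0.5242, -0.2711, 0.1998]
eef_rot: [3.141, 0.001, 1.763]
ft_force: [-1.3, 3.4, 8.0]
gripper_width: 0.0055
```

drive_tool --motion '[{"hand": 1,"dp": [0,0,-0.5],"turn": 0},{"hand": 1,"dp": [0,0,0],"turn": 0},{"hand": 0.6,"dp": [0,0,0],"turn": 0},{"hand": 0.3,"dp": [0,0,0],"turn": 0},{"hand": 0,"dp": [0,0,0],"turn": 0},{"hand": 0,"dp": [0,0,0],"turn": 0},{"hand": 0,"dp": [0,0,0],"turn": 0},{"hand": 0,"dp": [0,0,0],"turn": 0}]'

```text
time_s: 11.57
position: [0.524, -0.2711, 0.1995]
eef_rot: [-3.141, -0.0, 1.763]
ft_force: [-1.1, -0.4, 0.0]
gripper_width: 0.0424
```

Run:
```python
from h import *
s=robot.sense();print(s['position'],s['gripper_width'],s['ft_force'])
crop(shot('side'),'pics/s10.png',240,90,340,200,5)
crop(shot('wrist'),'pics/w10.png',100,0,420,384,1.5)
```

```text
[ 0.52398974 -0.27109713  0.19951523] 0.042427609844863955 [-1.09392646 -0.42286688  0.00297254]
```

View pics/s10.png

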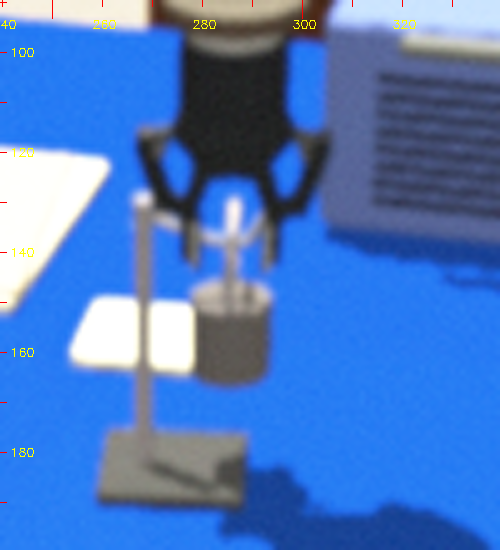

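View pics/w10.png

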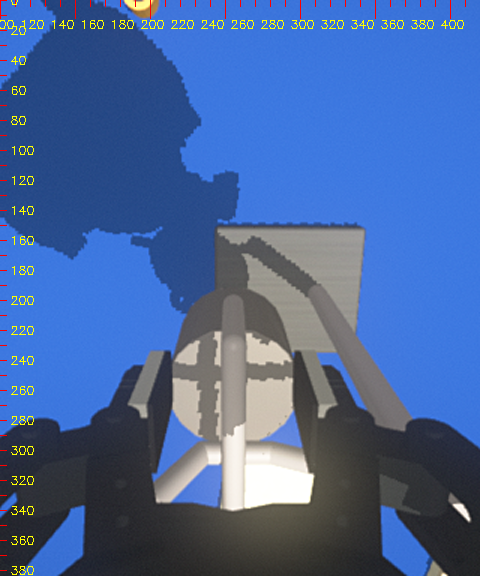

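drive_tool --motion '[{"hand": 0,"dp": [0,0,-5],"turn": 0},{"hand": 0,"dp": [0,0,-10],"turn": 0},{"hand": 0,"dp": [0,0,-18],"turn": 0},{"hand": 0,"dp": [0,0,-20],"turn": 0},{"hand": 0,"dp": [0,0,-20],"turn": 0},{"hand": 0,"dp": [0,0,-20],"turn": 0},{"hand": -1,"dp": [0,0,-15],"turn": 0},{"hand": -1,"dp": [0,0,-10],"turn": 0}]'

```text
time_s: 12.33
position: [0.5241, -0.2712, 0.3204]
eef_rot: [3.14, 0.002, 1.763]
ft_force: [-0.4, 0.1, 0.9]
gripper_width: 0.0657
```

Run:
```python
from h import *
crop(shot('side'),'pics/s11.png',240,90,340,200,5)
plan([.5,.284,.25],.15,24)
```

```text
pos [ 0.5243 -0.2714  0.3215] yaw 1.7628 delta mm [-24.3 555.4 -71.5] dyaw -1.6128
[np.float64(22.9), np.float64(3.4), np.float64(3.0)] 0.0672
[np.float64(23.1), np.float64(1.9), np.float64(3.0)] 0.0672
[np.float64(23.2), np.float64(0.3), np.float64(3.0)] 0.0672
[np.float64(23.1), np.float64(-1.2), np.float64(3.0)] 0.0672
[np.float64(23.0), np.float64(-2.8), np.float64(3.0)] 0.0672
[np.float64(22.8), np.float64(-4.3), np.float64(3.0)] 0.0672
[np.float64(22.4), np.float64(-5.8), np.float64(3.0)] 0.0672
[np.float64(22.0), np.float64(-7.3), np.float64(3.0)] 0.0672
[np.float64(21.4), np.float64(-8.8), np.float64(3.0)] 0.0672
[np.float64(20.8), np.float64(-10.2), np.float64(3.0)] 0.0672
[np.float64(20.1), np.float64(-11.6), np.float64(3.0)] 0.0672
[np.float64(19.2), np.float64(-12.9), np.float64(3.0)] 0.0672
[np.float64(18.3), np.float64(-14.2), np.float64(3.0)] 0.0672
[np.float64(17.3), np.float64(-15.4), np.float64(3.0)] 0.0672
[np.float64(16.3), np.float64(-16.5), np.float64(3.0)] 0.0672
[np.float64(15.1), np.float64(-17.6), np.float64(3.0)] 0.0672
[np.float64(13.9), np.float64(-18.5), np.float64(3.0)] 0.0672
[np.float64(12.6), np.float64(-19.4), np.float64(3.0)] 0.0672
[np.float64(11.3), np.float64(-20.2), np.float64(3.0)] 0.0672
[np.float64(9.9), np.float64(-20.9), np.float64(3.0)] 0.0672
[np.float64(8.5), np.float64(-21.6), np.float64(3.0)] 0.0672
[np.float64(7.0), np.float64(-22.1), np.float64(3.0)] 0.0672
[np.float64(5.5), np.float64(-22.5), np.float64(3.0)] 0.0672
[np.float64(4.0), np.float64(-22.8), np.float64(3.0)] 0.0672
```

View pics/s11.png

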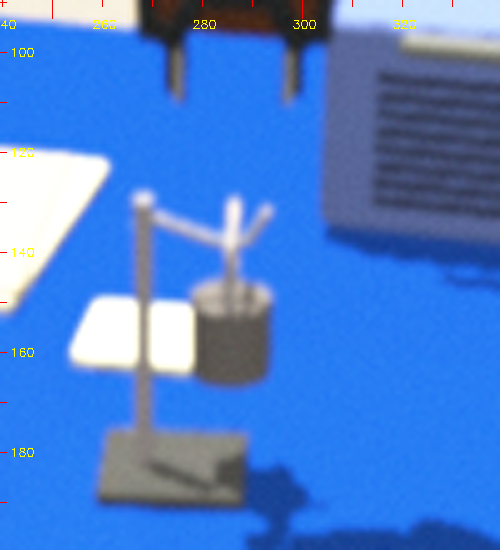

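drive_tool --motion '[{"hand": -1,"dp": [22.9,3.4,0],"turn": 0.067},{"hand": -1,"dp": [23.1,1.9,0],"turn": 0.067},{"hand": -1,"dp": [23.2,0.3,0],"turn": 0.067},{"hand": -1,"dp": [23.1,-1.2,0],"turn": 0.067},{"hand": -1,"dp": [23,-2.8,0],"turn": 0.067},{"hand": -1,"dp": [22.8,-4.3,0],"turn": 0.067},{"hand": -1,"dp": [22.4,-5.8,0],"turn": 0.067},{"hand": -1,"dp": [22,-7.3,0],"turn": 0.067}]'

```text
time_s: 13.05
position: [0.5155, -0.0848, 0.3173]
eef_rot: [-3.141, -0.0, 1.223]
ft_force: [0.8, -0.0, -0.7]
gripper_width: 0.0854
```

Run:
```python
from h import *
s=robot.sense();np.save('pose3.npy',[s['position'],s['eef_rot']]);i=shot('wrist');cv2.imwrite('pics/w12raw.png',i)
crop(i,'pics/w12.png',0,0,512,384,1.5);print(s['position'],s['eef_rot'],s['qvel'])
```

```text
[ 0.51552579 -0.08483227  0.31726538] [-3.14106385e+00 -1.04739094e-04  1.22333876e+00] [ 0.5009275  -0.13028369  0.13510049  0.00134294 -0.0049666   1.29690324]
```

View pics/w12.png

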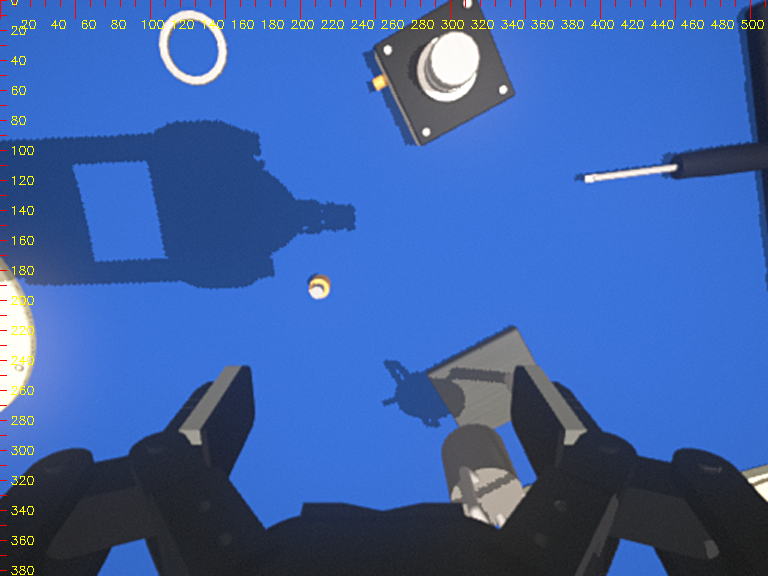

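Run:
```python
from h import *
P=np.load('pose3.npy');i=cv2.imread('pics/w12raw.png')
print('shaft top',atz('wrist',304,39,.088,P))
for u,v in[(258.5,32.5),(284,88),(334.5,60)]:print('screw',atz('wrist',u,v,.04,P))
crop(i,'pics/w12c.png',240,0,350,100,7)
plan([.5,.284,.25],.15,16)
```

```text
shaft top [0.61387996 0.02783234 0.088     ]
screw [0.57287237 0.05973121 0.04      ]
screw [ 0.5821388  -0.01263304  0.04      ]
screw [ 0.65288195 -0.00270103  0.04      ]
pos [ 0.5154 -0.0816  0.3176] yaw 1.2192 delta mm [-15.4 365.6 -67.6] dyaw -1.0692
[np.float64(21.1), np.float64(-8.8), np.float64(4.2)] 0.0668
[np.float64(20.5), np.float64(-10.2), np.float64(4.2)] 0.0668
[np.float64(19.8), np.float64(-11.5), np.float64(4.2)] 0.0668
[np.float64(19.0), np.float64(-12.8), np.float64(4.2)] 0.0668
[np.float64(18.1), np.float64(-14.0), np.float64(4.2)] 0.0668
[np.float64(17.1), np.float64(-15.2), np.float64(4.2)] 0.0668
[np.float64(16.0), np.float64(-16.3), np.float64(4.2)] 0.0668
[np.float64(14.9), np.float64(-17.4), np.float64(4.2)] 0.0668
[np.float64(13.7), np.float64(-18.3), np.float64(4.2)] 0.0668
[np.float64(12.5), np.float64(-19.2), np.float64(4.2)] 0.0668
[np.float64(11.1), np.float64(-20.0), np.float64(4.2)] 0.0668
[np.float64(9.8), np.float64(-20.7), np.float64(4.2)] 0.0668
[np.float64(8.4), np.float64(-21.3), np.float64(4.2)] 0.0668
[np.float64(6.9), np.float64(-21.8), np.float64(4.2)] 0.0668
[np.float64(5.5), np.float64(-22.2), np.float64(4.2)] 0.0668
[np.float64(4.0), np.float64(-22.5), np.float64(4.2)] 0.0668
```

View pics/w12c.png

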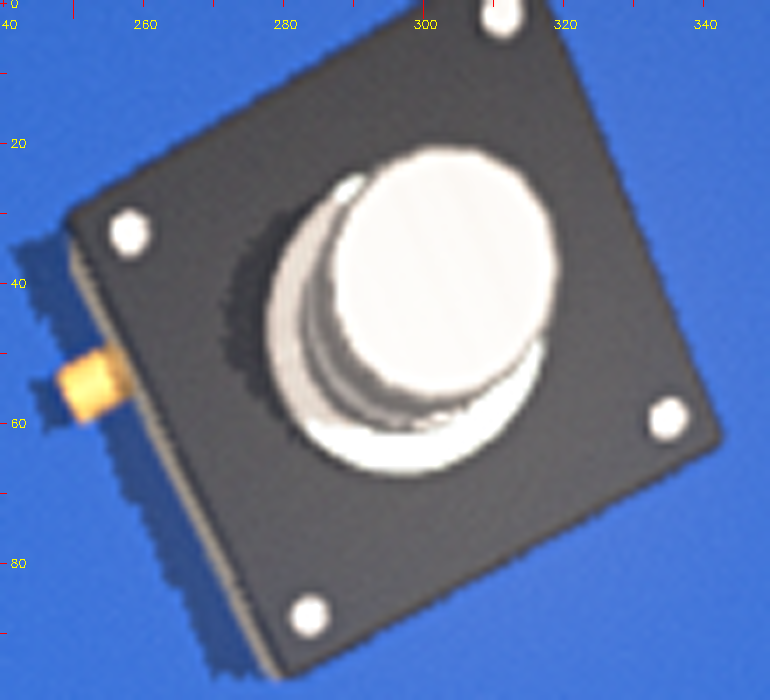

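drive_tool --motion '[{"hand": -1,"dp": [21.1,-8.8,2],"turn": 0.067},{"hand": -1,"dp": [20.5,-10.2,2],"turn": 0.067},{"hand": -1,"dp": [19.8,-11.5,2],"turn": 0.067},{"hand": -1,"dp": [19,-12.8,4],"turn": 0.067},{"hand": -1,"dp": [18.1,-14,4],"turn": 0.067},{"hand": -1,"dp": [17.1,-15.2,4],"turn": 0.067},{"hand": -1,"dp": [16,-16.3,4],"turn": 0.067},{"hand": -1,"dp": [14.9,-17.4,6],"turn": 0.067}]'

```text
time_s: 13.77
position: [0.5067, 0.098, 0.2894]
eef_rot: [-3.142, -0.0, 0.688]
ft_force: [0.4, -0.2, -0.6]
gripper_width: 0.0853
```

drive_tool --motion '[{"hand": -1,"dp": [15.7,-21,6],"turn": 0.067},{"hand": -1,"dp": [14.3,-22,6],"turn": 0.067},{"hand": -1,"dp": [12.7,-22.9,6],"turn": 0.067},{"hand": -1,"dp": [11.2,-23.7,6],"turn": 0.067},{"hand": -1,"dp": [9.6,-24.3,6],"turn": 0.067},{"hand": -1,"dp": [6.9,-21.8,6],"turn": 0.067},{"hand": -1,"dp": [2,-10,4],"turn": 0.067},{"hand": -1,"dp": [0,0,0],"turn": 0.067}]'

```text
time_s: 14.43
position: [0.4977, 0.2627, 0.2481]
eef_rot: [-3.141, 0.002, 0.154]
ft_force: [0.2, -1.0, 0.8]
gripper_width: 0.0852
```

Run:
```python
from h import *
P=np.load('pose3.npy')
print('shaft top',atz('wrist',303,38.5,.088,P),'screws',atz('wrist',296.5,46.2,.04,P),atz('wrist',297.7,44.3,.04,P))
s=robot.sense();np.save('pose4.npy',[s['position'],s['eef_rot']]);i=shot('wrist');cv2.imwrite('pics/w13raw.png',i)
crop(i,'pics/w13.png',0,0,512,384,1.5);print(s['position'],s['eef_rot'],s['time_s'])
```

```text
shaft top [0.61368253 0.0288216  0.088     ] screws [0.61309803 0.02909344 0.04      ] [0.61516145 0.03063866 0.04      ]
[0.49771898 0.26271287 0.24805855] [-3.14141825e+00  2.20162449e-03  1.53794469e-01] 14.4333
```

View pics/w13.png

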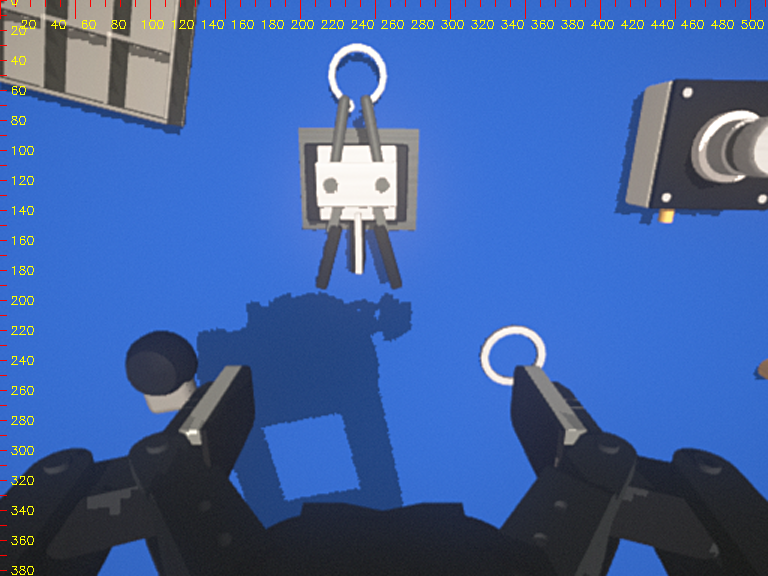

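Run:
```python
from h import *
i=cv2.imread('pics/w13raw.png');crop(i,'pics/w13c.png',190,20,290,200,4)
```

```text
(no output)
```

View pics/w13c.png

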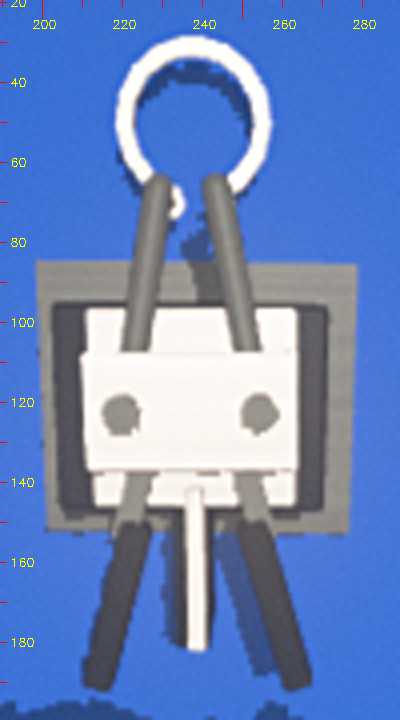

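Run:
```python
from h import *
P=np.load('pose4.npy')
A=lambda u,v,z:atz('wrist',u,v,z,P)
for z in(.055,.06,.064):
    a=A(219.5,122.5,z);b=A(254,122.2,z);m=(a+b)/2;print(z,m,np.linalg.norm(a-b),np.degrees(np.arctan2(*(a-b)[1::-1]))-90)
t=A(238.5,181,.0535);t0=A(237,142,.0535);print('tail',t,t0,np.degrees(np.arctan2(*(t0-t)[1::-1])))
h1=A(213.5,190.5,.056);h2=A(266,190.5,.056);print('handles',h1,h2,(h1+h2)/2,np.linalg.norm(h1-h2))
r=A(237.2,48,.0165);print('ring',r)
# plate corners z .008, block .045
c=[A(*q,.008) for q in[(198.5,86),(278.5,86.5),(277,153)]];print('plate',c,'center',(c[0]+c[2])/2,np.degrees(np.arctan2(*(c[0]-c[1])[1::-1]))-90)
```

```text
0.055 [0.54691931 0.28917703 0.055     ] 0.03681347548021398 9.205833586535746
0.06 [0.54731212 0.2889365  0.06      ] 0.03624191698145032 9.205833586535618
0.064 [0.54762638 0.28874406 0.064     ] 0.03578467018243945 9.205833586535789
tail [0.48258181 0.2785753  0.0535    ] [0.52607233 0.28617454 0.0535    ] 9.911424697224346
handles [0.46784058 0.30518961 0.056     ] [0.47691415 0.24603014 0.056     ] [0.47237737 0.27560988 0.056     ] 0.0598512525996628
ring [0.62399874 0.30132638 0.0165    ]
plate [array([0.57787754, 0.34165775, 0.008     ]), array([0.5916449 , 0.24822614, 0.008     ]), array([0.5135521 , 0.23624215, 0.008     ])] center [0.54571482 0.28894995 0.008     ] 8.382339808241795
```

Run:
```python
from h import *
P=np.load('pose4.npy')
print('mouse',atz('wrist',125,237,.03,P),atz('wrist',107,222,.03,P))
plan([.4957,.2807,.10],.160,8)
```

```text
mouse [0.3793041  0.41414015 0.03      ] [0.39703012 0.43728812 0.03      ]
pos [0.498  0.2618 0.2485] yaw 0.148 delta mm [  -2.3   18.9 -148.5] dyaw 0.012
[np.float64(0.1), np.float64(-2.4), np.float64(18.6)] -0.0015
[np.float64(0.1), np.float64(-2.4), np.float64(18.6)] -0.0015
[np.float64(0.1), np.float64(-2.4), np.float64(18.6)] -0.0015
[np.float64(0.1), np.float64(-2.4), np.float64(18.6)] -0.0015
[np.float64(0.1), np.float64(-2.4), np.float64(18.6)] -0.0015
[np.float64(0.1), np.float64(-2.4), np.float64(18.6)] -0.0015
[np.float64(0.1), np.float64(-2.4), np.float64(18.6)] -0.0015
[np.float64(0.1), np.float64(-2.4), np.float64(18.6)] -0.0015
```

drive_tool --motion '[{"hand": -1,"dp": [0,-4,18],"turn": -0.004},{"hand": -1,"dp": [0,-4,22],"turn": -0.004},{"hand": -1,"dp": [0,-4,25],"turn": -0.004},{"hand": -1,"dp": [0,-4,25],"turn": 0},{"hand": -1,"dp": [0.2,-3,25],"turn": 0},{"hand": -1,"dp": [0,0,22],"turn": 0},{"hand": -1,"dp": [0,0,11],"turn": 0},{"hand": -1,"dp": [0,0,0],"turn": 0}]'

```text
time_s: 15.15
position: [0.4947, 0.2789, 0.0993]
eef_rot: [3.141, 0.004, 0.168]
ft_force: [-0.2, -1.6, 0.2]
gripper_width: 0.0854
```

Run:
```python
from h import *
plan([.4957,.2807,.046],.160,8)
s=robot.sense();np.save('pose5.npy',[s['position'],s['eef_rot']]);i=shot('wrist');cv2.imwrite('pics/w14raw.png',i)
crop(i,'pics/w14.png',0,0,512,384,1.5)
```

```text
pos [0.4947 0.2789 0.0993] yaw 0.1677 delta mm [  1.    1.8 -53.3] dyaw -0.0077
[np.float64(0.2), np.float64(-0.2), np.float64(6.7)] 0.001
[np.float64(0.2), np.float64(-0.2), np.float64(6.7)] 0.001
[np.float64(0.2), np.float64(-0.2), np.float64(6.7)] 0.001
[np.float64(0.2), np.float64(-0.2), np.float64(6.7)] 0.001
[np.float64(0.2), np.float64(-0.2), np.float64(6.7)] 0.001
[np.float64(0.2), np.float64(-0.2), np.float64(6.7)] 0.001
[np.float64(0.2), np.float64(-0.2), np.float64(6.7)] 0.001
[np.float64(0.2), np.float64(-0.2), np.float64(6.7)] 0.001
```

View pics/w14.png

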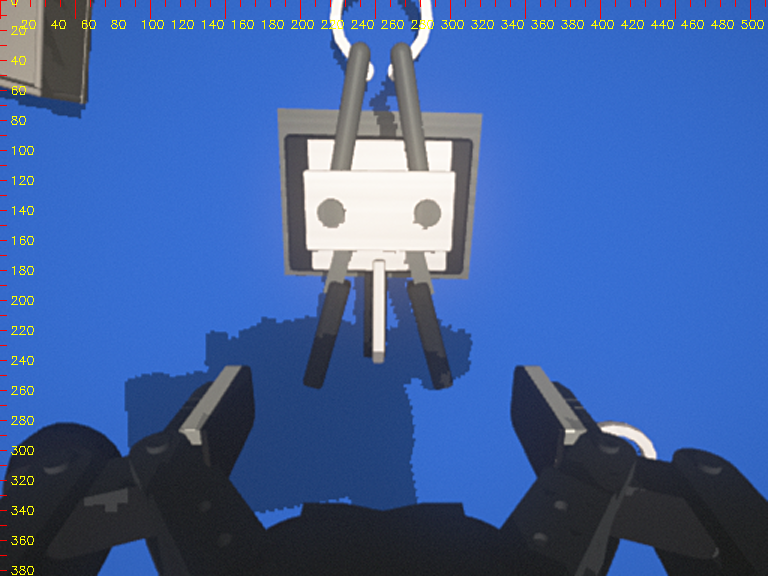

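Run:
```python
from h import *
P=np.load('pose5.npy')
A=lambda u,v,z:atz('wrist',u/1.5,v/1.5,z,P)
a=A(331,213,.059);b=A(427.5,212,.059);m=(a+b)/2;print(m,np.degrees(np.arctan2(*(a-b)[1::-1]))-90)
t=A(378,361,.0535);t0=A(378,260,.0535);print('tail',t,t0,np.degrees(np.arctan2(*(t0-t)[1::-1])))
h1=A(313.5,387,.056);h2=A(442,387,.056);print('handles',(h1+h2)/2,np.linalg.norm(h1-h2))
p=np.radians(9.3);print('grip',m[:2]-.052*np.array([np.cos(p),np.sin(p)]))
for g in(m,t,t0,(h1+h2)/2):
    d=g[:2]-m[:2];print(d@[np.cos(p),np.sin(p)],d@[-np.sin(p),np.cos(p)])
```

```text
[0.54645342 0.28811652 0.059     ] 10.09797794635459
tail [0.48193162 0.27800561 0.0535    ] [0.52668645 0.28538087 0.0535    ] 9.357804631784578
handles [0.4707086  0.27624331 0.056     ] 0.05644570331464286
grip [0.49513692 0.27971312]
0.0 0.0
-0.0653076623032283 0.00044896328684354754
-0.019949237430049567 0.0004947245621062865
-0.07666796510153776 0.0005235076661040795
```

drive_tool --motion '[{"hand": -1,"dp": [0.7,-0.9,3],"turn": 0.005},{"hand": -1,"dp": [0,0,8],"turn": 0},{"hand": -1,"dp": [0,0,10],"turn": 0},{"hand": -1,"dp": [0,0,10],"turn": 0},{"hand": -1,"dp": [0,0,10],"turn": 0},{"hand": -1,"dp": [0,0,8],"turn": 0},{"hand": -1,"dp": [0,0,4],"turn": 0},{"hand": -1,"dp": [0,0,0],"turn": 0}]'

```text
time_s: 15.87
position: [0.4957, 0.2803, 0.0474]
eef_rot: [3.141, 0.002, 0.162]
ft_force: [-0.0, 0.4, 0.2]
gripper_width: 0.0854
```

Run:
```python
from h import *
plan([.4952,.2799,.046],.162,1)
i=shot('wrist');crop(i,'pics/w15.png',0,0,512,384,1.5);print(robot.sense()['ft_force'])
```

```text
pos [0.4957 0.2803 0.0474] yaw 0.1618 delta mm [-0.5 -0.4 -1.4] dyaw 0.0002
[np.float64(-0.6), np.float64(0.4), np.float64(1.4)] -0.0002
[-0.13545344 -0.6681082   0.09641429]
```

View pics/w15.png

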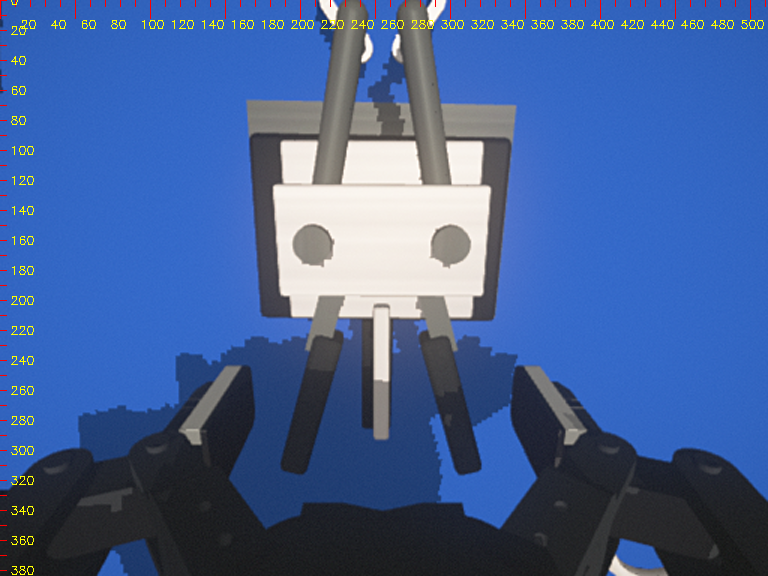

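Centred between the fingers: pivots at display columns 313 and 451, tail at 381, image centre 382. I'll lower 1.4 mm more and close.

drive_tool --motion '[{"hand": -1,"dp": [-0.5,0.3,1.3],"turn": 0},{"hand": -0.4,"dp": [0,0,0],"turn": 0},{"hand": -0.2,"dp": [0,0,0],"turn": 0},{"hand": 0,"dp": [0,0,0],"turn": 0},{"hand": 0.2,"dp": [0,0,0],"turn": 0},{"hand": 0.5,"dp": [0,0,0],"turn": 0},{"hand": 1,"dp": [0,0,0],"turn": 0},{"hand": 1,"dp": [0,0,0],"turn": 0}]'

```text
time_s: 16.58
position: [0.4966, 0.2804, 0.0486]
eef_rot: [-3.141, -0.002, 0.162]
ft_force: [-0.0, -1.0, 11.3]
gripper_width: 0.0205
```

drive_tool --motion '[{"hand": 1,"dp": [0,0,0],"turn": 0},{"hand": 1,"dp": [0,0,0],"turn": 0},{"hand": 1,"dp": [0,0,0],"turn": 0},{"hand": 1,"dp": [0,0,0],"turn": 0},{"hand": 1,"dp": [0,0,0],"turn": 0},{"hand": 1,"dp": [0,0,0],"turn": 0},{"hand": 1,"dp": [0,0,0],"turn": 0},{"hand": 1,"dp": [0,0,0],"turn": 0}]'

```text
time_s: 17.25
position: [0.4966, 0.2804, 0.0486]
eef_rot: [-3.141, -0.002, 0.162]
ft_force: [-0.2, -0.8, 12.7]
gripper_width: 0.0204
```

Run:
```python
from h import *
s=robot.sense();print(s['position'],s['eef_rot'],s['ft_force'],s['gripper_width'])
i=shot('wrist');crop(i,'pics/w16.png',0,0,512,384,1.5)
crop(shot('side'),'pics/s16.png',180,180,300,310,4)
```

```text
[0.49661889 0.28043223 0.04863132] [-3.14106119e+00 -2.40986083e-03  1.61850433e-01] [-0.15717526 -0.77891083 12.74365308] 0.020358053421617443
```

View pics/w16.png

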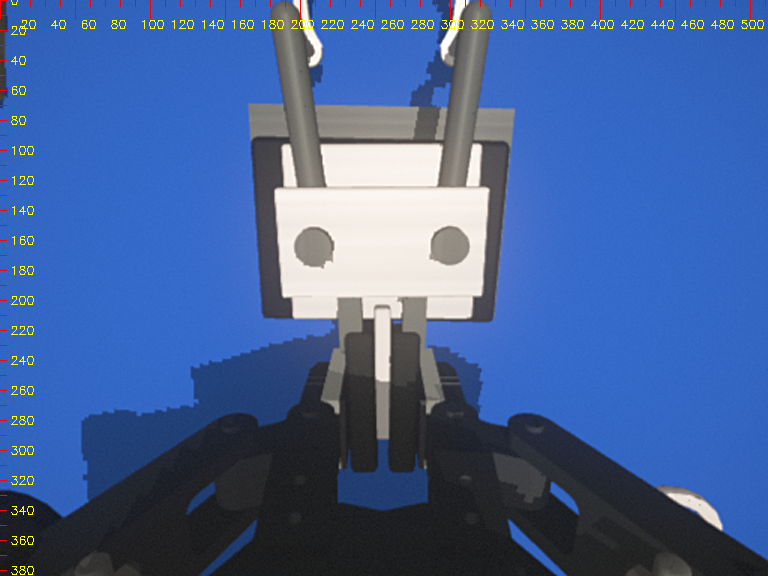

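View pics/s16.png

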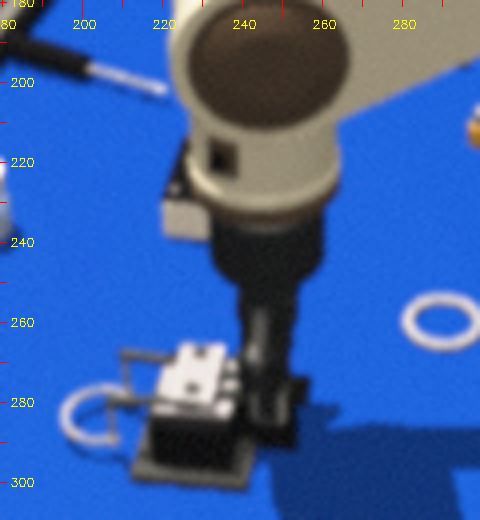

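drive_tool --motion '[{"hand": 1,"dp": [0,0,-2],"turn": 0},{"hand": 1,"dp": [0,0,-4],"turn": 0},{"hand": 1,"dp": [0,0,-8],"turn": 0},{"hand": 1,"dp": [0,0,-14],"turn": 0},{"hand": 1,"dp": [0,0,-20],"turn": 0},{"hand": 1,"dp": [0,0,-24],"turn": 0},{"hand": 1,"dp": [0,0,-24],"turn": 0},{"hand": 1,"dp": [0,0,-24],"turn": 0}]'

```text
time_s: 18.02
position: [0.4955, 0.28, 0.169]
eef_rot: [-3.142, 0.0, 0.162]
ft_force: [0.3, -0.2, -1.9]
gripper_width: 0.0207
```

drive_tool --motion '[{"hand": 1,"dp": [0,0,-16],"turn": 0},{"hand": 1,"dp": [0,0,-6],"turn": 0},{"hand": 1,"dp": [0,0,0],"turn": 0},{"hand": 1,"dp": [0,0,0],"turn": 0},{"hand": 1,"dp": [0,0,0],"turn": 0},{"hand": 1,"dp": [0,0,0],"turn": 0},{"hand": 1,"dp": [0,0,0],"turn": 0},{"hand": 1,"dp": [0,0,0],"turn": 0}]'

```text
time_s: 18.68
position: [0.4956, 0.2801, 0.1887]
eef_rot: [3.141, 0.001, 0.162]
ft_force: [-0.3, -1.1, -2.4]
gripper_width: 0.0206
```

Run:
```python
from h import *
s=robot.sense();print(s['position'],s['eef_rot'],s['ft_force'],s['gripper_width'])
np.save('pose6.npy',[s['position'],s['eef_rot']]);
i=shot('wrist');cv2.imwrite('pics/w17raw.png',i);crop(i,'pics/w17.png',0,0,512,384,1.5)
i=shot('side');cv2.imwrite('pics/s17raw.png',i);crop(i,'pics/s17.png',180,180,300,310,4)
i=shot('top');cv2.imwrite('pics/t17raw.png',i);crop(i,'pics/t17.png',130,120,300,230,4)
```

```text
[0.49561085 0.28008756 0.18868371] [3.14147715e+00 1.03925401e-03 1.61803892e-01] [-0.32019371 -1.05825865 -2.40827731] 0.02055359556945574
```

View pics/w17.png

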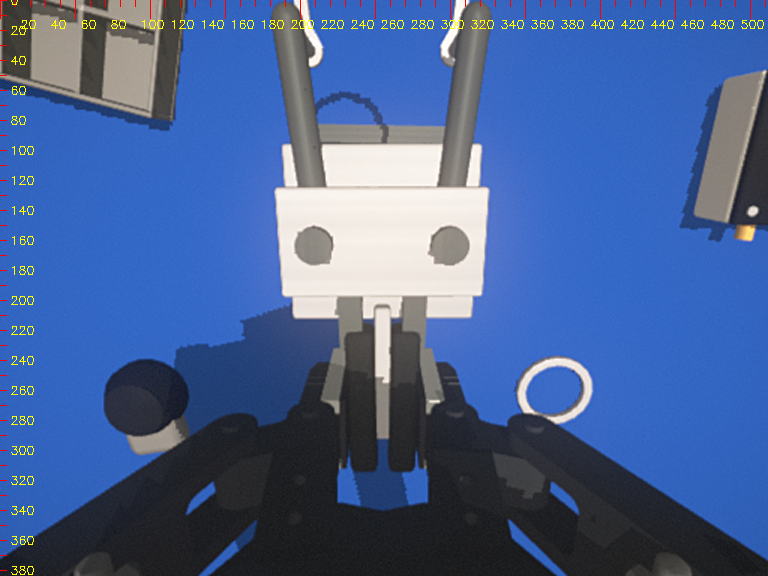

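View pics/s17.png

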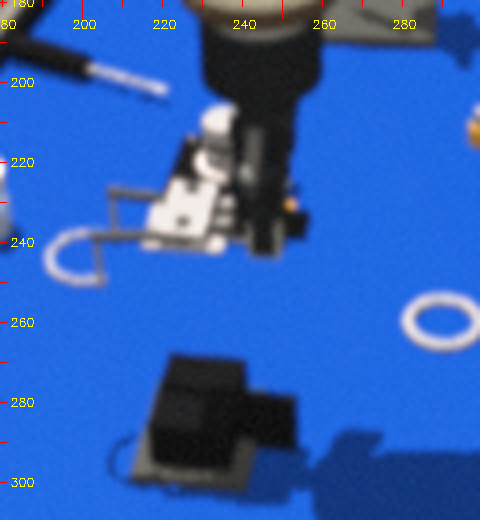

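View pics/t17.png

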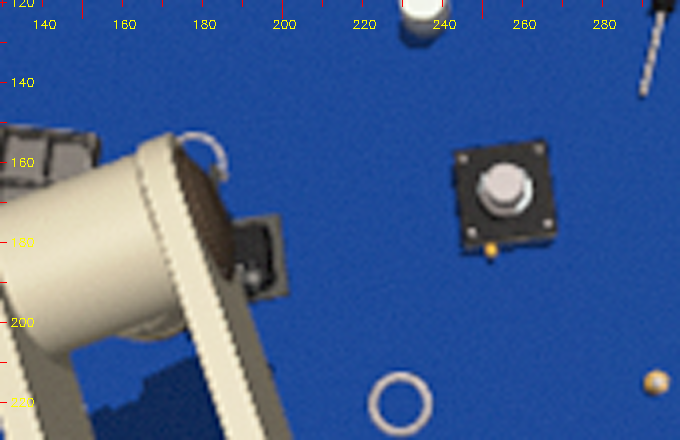

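Run:
```python
from h import *
from scipy.spatial.transform import Rotation as Ro
P=np.load('pose6.npy');R=Ro.from_euler('xyz',P[1]).as_matrix()
def T(u,v,zt):  # in tool frame at tool z
    w=atz('wrist',u,v,P[0][2]-zt,P);return R.T@(w-P[0])
for zh in(.006,.008,.010,.012):
    a=T(314/1.5,245.5/1.5,-.0024-zh);b=T(450/1.5,245/1.5,-.0024-zh);print(zh,a,b,(a+b)/2*1e3,np.linalg.norm(a-b))
print('tail',T(382/1.5,438/1.5,-.0024-.0025)*1e3,T(382/1.5,306/1.5,-.0024-.0025)*1e3)
print('handle ends',T(364/1.5,471/1.5,-.0024-.0055)*1e3,T(402/1.5,470/1.5,-.0024-.0055)*1e3)
# side: ring estimates
s=cv2.imread('pics/s17raw.png');crop(s,'pics/s17c.png',185,215,245,260,12)
```

```text
0.006 [ 0.05002438 -0.01837267 -0.00845411] [ 0.05010268  0.01939386 -0.00844983] [50.06353161  0.51059769 -8.45197436] 0.03776661381993306
0.008 [ 0.05043851 -0.01805913 -0.01045451] [ 0.05051551  0.01908147 -0.0104503 ] [ 50.47700994   0.51117027 -10.4524051 ] 0.03714068668171251
0.01 [ 0.05085264 -0.0177456  -0.01245491] [ 0.05092834  0.01876908 -0.01245077] [ 50.89048828   0.51174286 -12.45283584] 0.036514759543491926
0.012 [ 0.05126677 -0.01743206 -0.0144553 ] [ 0.05134117  0.01845669 -0.01445123] [ 51.30396661   0.51231544 -14.45326657] 0.03588883240527141
tail [-15.12155181   0.40659352  -4.88424058] [30.92918878  0.48191756 -4.93209031]
handle ends [-25.6599613   -5.54221083  -7.87397721] [-25.28744334   6.97503648  -7.87291862]
```

View pics/s17c.png

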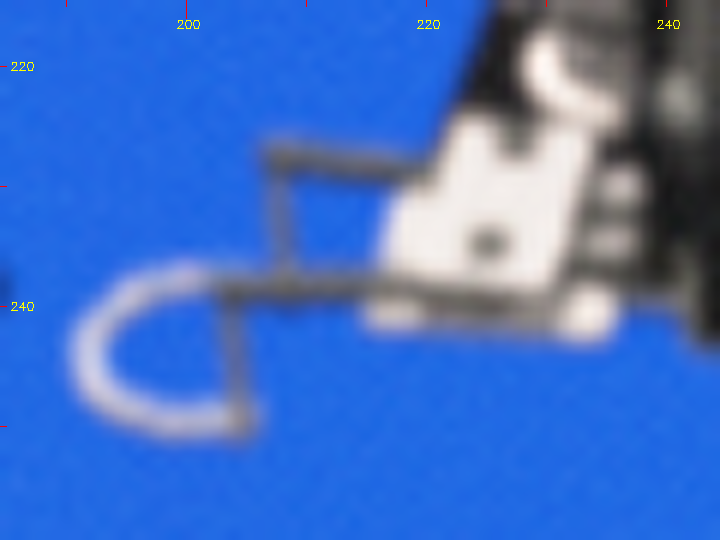

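```bash
cat >> h.py <<'E'
from scipy.spatial.transform import Rotation as Ro
def ringpts(pose,r,c=(.1213,0,.0336),dz=0,n=180):
    R=Ro.from_euler('xyz',pose[1]).as_matrix();t=np.linspace(0,2*np.pi,n)
    L=np.stack([c[0]+r*np.cos(t),c[1]+r*np.sin(t),np.full(n,c[2]+dz)],1)
    return L@R.T+pose[0]
def poly(img,n,pts,col,u0,v0,k,pose=None):
    q=np.array([proj(n,p,pose) for p in pts]);q=((q-[u0,v0]+.5)*k).astype(int)
    cv2.polylines(img,[q],True,col,1)
E
python3 - <<'E'
from h import *
P=np.load('pose6.npy');
for n,f,(u0,v0),k in(('side','s17c',(185,215),12),):
    i=cv2.imread(f'pics/{f}.png')
    for r,c in((.028,(0,0,255)),(.0225,(0,255,255))): poly(i,n,ringpts(P,r),c,u0,v0,k)
    cv2.imwrite('pics/s17o.png',i)
t=cv2.imread('pics/t17raw.png');crop(t,'pics/t17c.png',160,140,210,190,12);i=cv2.imread('pics/t17c.png')
for r,c in((.028,(0,0,255)),(.0225,(0,255,255))): poly(i,'top',ringpts(P,r),c,160,140,12)
cv2.imwrite('pics/t17o.png',i)
E
```

View pics/s17o.png

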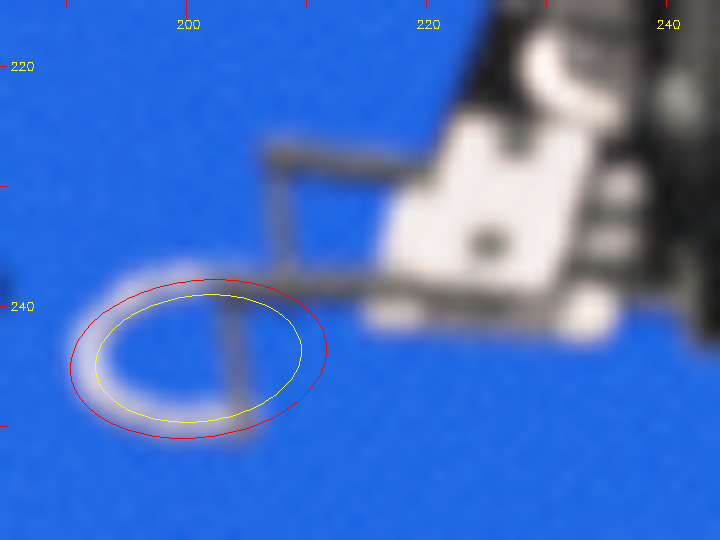

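View pics/t17o.png

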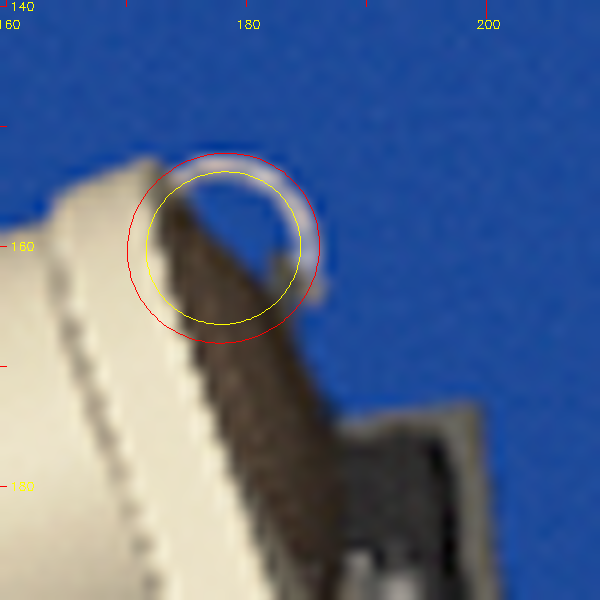

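Run:
```python
from h import *
t=cv2.imread('pics/t17raw.png');crop(t,'pics/t17s.png',236,148,276,188,14)
t=cv2.imread('pics/s17raw.png')
```

```text
(no output)
```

View pics/t17s.png

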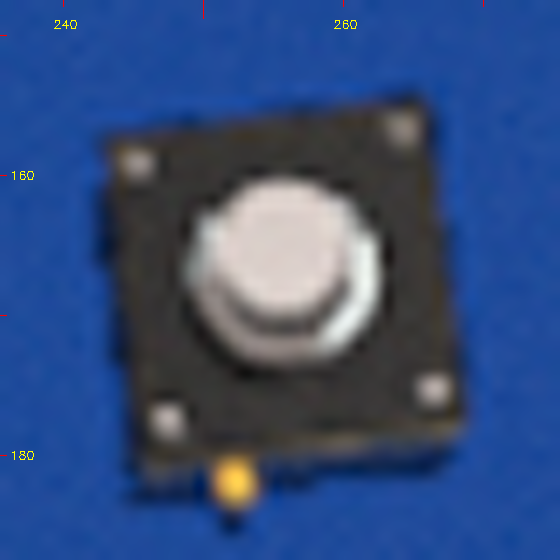

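Run:
```python
from h import *
f=lambda x,y:(236+x/14-.5,148+y/14-.5)
print('shaft top',atz('top',*f(281,246),.088))
S=[f(137,163),f(404,128),f(434,390),f(168,419)];print('screws',np.mean([atz('top',*q,.04) for q in S],0))
i=cv2.imread('pics/t17s.png')
for z,r in((.088,.017),(.048,.024)):
    for c,col in(((.6125,.0295),(0,0,255)),):
        th=np.linspace(0,6.28,60);poly(i,'top',np.stack([c[0]+r*np.cos(th),c[1]+r*np.sin(th),0*th+z],1),col,236,148,14)
cv2.imwrite('pics/t17so.png',i)
```

```text
shaft top [0.61206531 0.03016785 0.088     ]
screws [0.61215229 0.02954074 0.04      ]
```

View pics/t17so.png

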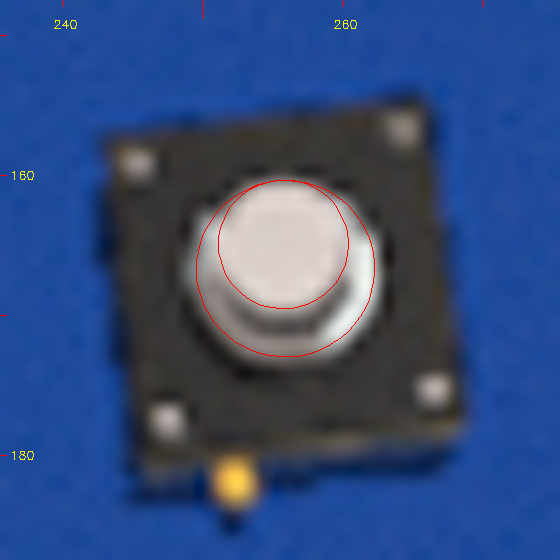

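Run:
```python
from h import *
plan([.492,.0295,.165],0,16)
print(robot.sense()['time_s'])
```

```text
pos [0.4958 0.2801 0.1891] yaw 0.1618 delta mm [  -3.8 -250.6  -24.1] dyaw -0.1618
[np.float64(-2.8), np.float64(15.4), np.float64(1.5)] 0.0101
[np.float64(-2.6), np.float64(15.4), np.float64(1.5)] 0.0101
[np.float64(-2.4), np.float64(15.5), np.float64(1.5)] 0.0101
[np.float64(-2.3), np.float64(15.5), np.float64(1.5)] 0.0101
[np.float64(-2.1), np.float64(15.5), np.float64(1.5)] 0.0101
[np.float64(-2.0), np.float64(15.5), np.float64(1.5)] 0.0101
[np.float64(-1.8), np.float64(15.6), np.float64(1.5)] 0.0101
[np.float64(-1.7), np.float64(15.6), np.float64(1.5)] 0.0101
[np.float64(-1.5), np.float64(15.6), np.float64(1.5)] 0.0101
[np.float64(-1.3), np.float64(15.6), np.float64(1.5)] 0.0101
[np.float64(-1.2), np.float64(15.6), np.float64(1.5)] 0.0101
[np.float64(-1.0), np.float64(15.6), np.float64(1.5)] 0.0101
[np.float64(-0.9), np.float64(15.6), np.float64(1.5)] 0.0101
[np.float64(-0.7), np.float64(15.7), np.float64(1.5)] 0.0101
[np.float64(-0.6), np.float64(15.7), np.float64(1.5)] 0.0101
[np.float64(-0.4), np.float64(15.7), np.float64(1.5)] 0.0101
18.8333
```

drive_tool --motion '[{"hand": 1,"dp": [-1.5,8,0],"turn": 0.01},{"hand": 1,"dp": [-2.6,15.4,0],"turn": 0.01},{"hand": 1,"dp": [-2.6,17,0],"turn": 0.01},{"hand": 1,"dp": [-2.5,17,0],"turn": 0.01},{"hand": 1,"dp": [-2.4,17,0],"turn": 0.01},{"hand": 1,"dp": [-2,17,0],"turn": 0.01},{"hand": 1,"dp": [-2,17,0],"turn": 0.01},{"hand": 1,"dp": [-1.8,17,0],"turn": 0.01}]'

```text
time_s: 19.5
position: [0.4938, 0.1522, 0.1894]
eef_rot: [3.142, -0.0, 0.081]
ft_force: [0.1, -0.5, -1.8]
gripper_width: 0.0204
```

drive_tool --motion '[{"hand": 1,"dp": [-1.5,18,2],"turn": 0.01},{"hand": 1,"dp": [-1.5,18,2],"turn": 0.01},{"hand": 1,"dp": [-1.4,18,2],"turn": 0.01},{"hand": 1,"dp": [-1.2,18,4],"turn": 0.01},{"hand": 1,"dp": [-1,18,4],"turn": 0.01},{"hand": 1,"dp": [-0.8,16,4],"turn": 0.01},{"hand": 1,"dp": [-0.6,12,4],"turn": 0.01},{"hand": 1,"dp": [-0.3,7,2],"turn": 0.011}]'

```text
time_s: 20.17
position: [0.4918, 0.0268, 0.1649]
eef_rot: [3.142, 0.0, -0.001]
ft_force: [-0.4, -0.5, -1.5]
gripper_width: 0.0207
```

```bash
cat > look.py <<'E'
from h import *
import sys
k=sys.argv[1]; S=np.array([.6128,.0295])
s=robot.sense();P=[s['position'],s['eef_rot']];print(s['position'],s['eef_rot'],s['ft_force'],s['gripper_width'],s['time_s'])
np.save(f'P{k}.npy',P)
th=np.linspace(0,6.28,90)
circ=lambda r,z:np.stack([S[0]+r*np.cos(th),S[1]+r*np.sin(th),0*th+z],1)
for n,(u0,v0,u1,v1),z in(('wrist',(90,0,420,260),2),('side',(195,165,275,245),8),('top',(225,135,285,195),10)):
    i=shot(n);cv2.imwrite(f'pics/{k}_{n}_raw.png',i);f=f'pics/{k}_{n}.png';crop(i,f,u0,v0,u1,v1,z)
    i=cv2.imread(f);j=i.copy()
    poly(j,n,circ(.017,.088),(0,255,0),u0,v0,z,P)
    for r in(.022,.028):poly(j,n,ringpts(P,r),(0,0,255),u0,v0,z,P)
    cv2.imwrite(f'pics/{k}_{n}_o.png',j)
E
python3 look.py A; python3 -c "
from h import *
plan([.492,.0295,.165],0,1)"
```

```text
[0.49183405 0.02683108 0.16486824] [ 3.14150619e+00  3.59387987e-04 -1.23745142e-03] [-0.41910217 -0.48852216 -1.45364503] 0.020746337362569315 20.1667
pos [0.4921 0.0281 0.1653] yaw -0.0001 delta mm [-0.1  1.4 -0.3] dyaw 0.0001
[np.float64(-0.1), np.float64(-1.4), np.float64(0.3)] -0.0001
```

View pics/A_wrist_o.png

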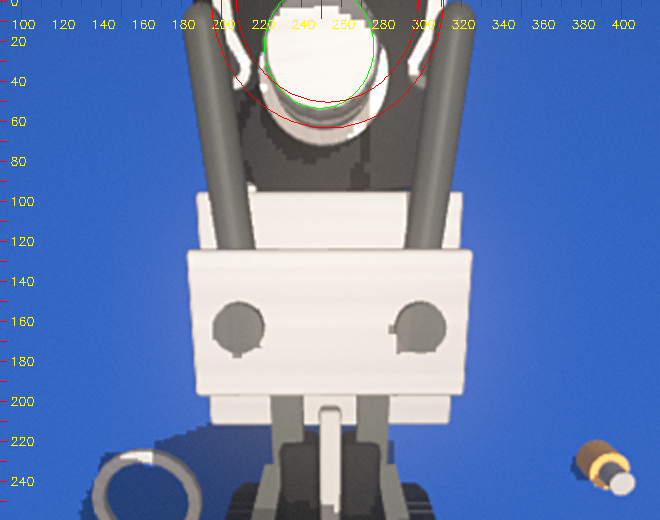

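View pics/A_side_o.png

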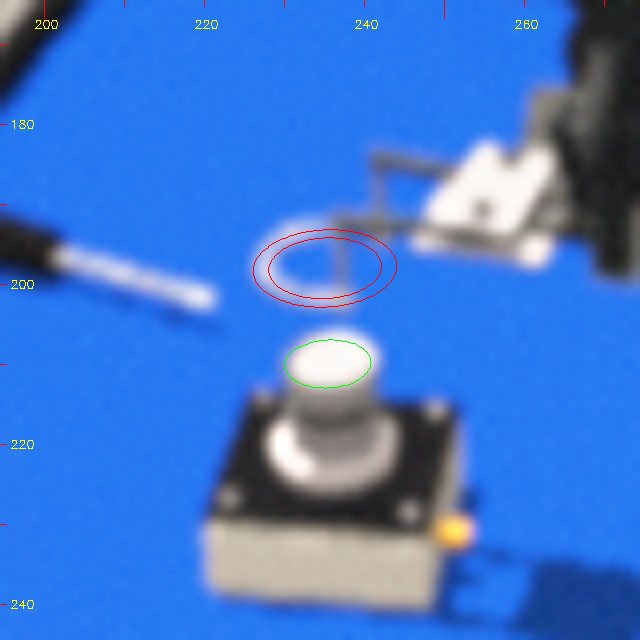

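View pics/A_top_o.png

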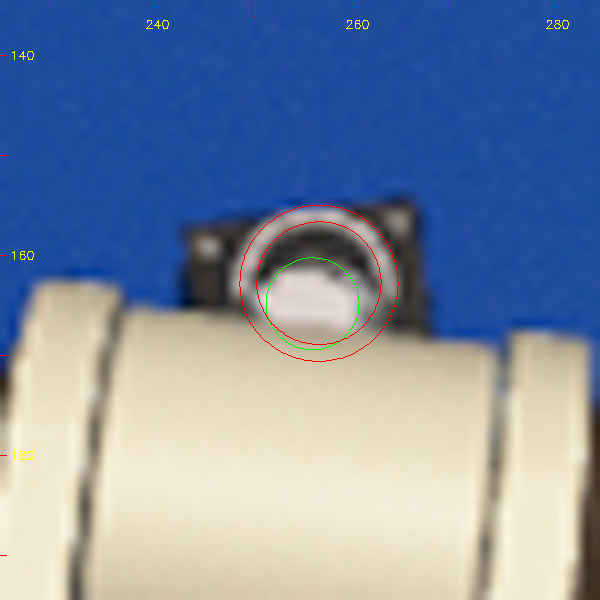

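drive_tool --motion '[{"hand": 1,"dp": [0,-1.4,2],"turn": 0},{"hand": 1,"dp": [0,0,5],"turn": 0},{"hand": 1,"dp": [0,0,6],"turn": 0},{"hand": 1,"dp": [0,0,6],"turn": 0},{"hand": 1,"dp": [0,0,6],"turn": 0},{"hand": 1,"dp": [0,0,3],"turn": 0},{"hand": 1,"dp": [0,0,0],"turn": 0},{"hand": 1,"dp": [0,0,0],"turn": 0}]'

```text
time_s: 20.98
position: [0.4921, 0.0297, 0.1372]
eef_rot: [-3.141, 0.0, 0.001]
ft_force: [-0.2, 0.4, -2.3]
gripper_width: 0.0203
```

drive_tool --motion '[{"hand": 1,"dp": [0,0,0],"turn": 0},{"hand": 1,"dp": [0,0,0],"turn": 0},{"hand": 1,"dp": [0,0,0],"turn": 0},{"hand": 1,"dp": [0,0,0],"turn": 0},{"hand": 1,"dp": [0,0,0],"turn": 0},{"hand": 1,"dp": [0,0,0],"turn": 0},{"hand": 1,"dp": [0,0,0],"turn": 0},{"hand": 1,"dp": [0,0,0],"turn": 0}]'

```text
time_s: 21.65
position: [0.4922, 0.0297, 0.1374]
eef_rot: [-3.141, -0.0, 0.001]
ft_force: [0.4, 1.1, -1.8]
gripper_width: 0.0202
```

```bash
python3 look.py B
python3 - <<'E'
from h import *
i=cv2.imread('pics/B_wrist_raw.png');crop(i,'pics/B_wc.png',170,0,340,70,4.6)
E
```

```text
[0.49217727 0.02965956 0.13735083] [-3.14147563e+00 -6.59916146e-05  7.82951726e-04] [ 0.43418335  1.06376189 -1.8046371 ] 0.020183552355535764 21.65
```

View pics/B_wc.png

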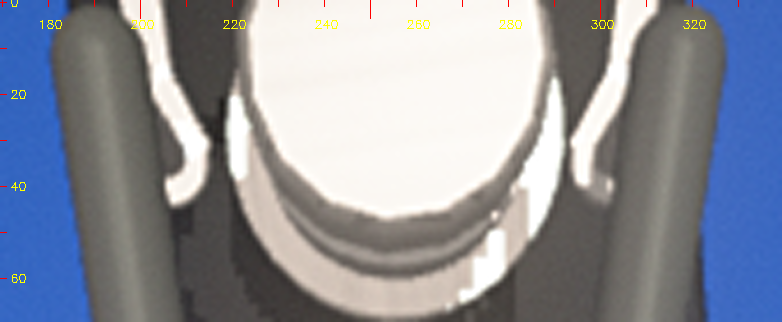

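View pics/B_side_o.png

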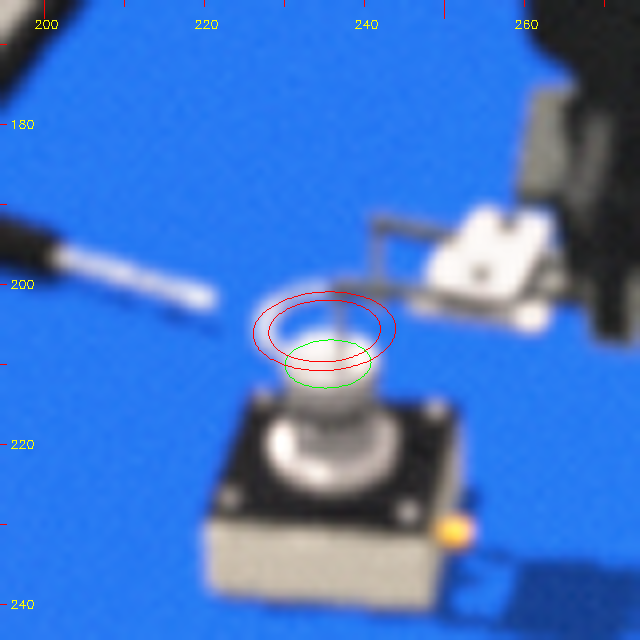

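View pics/B_top_o.png

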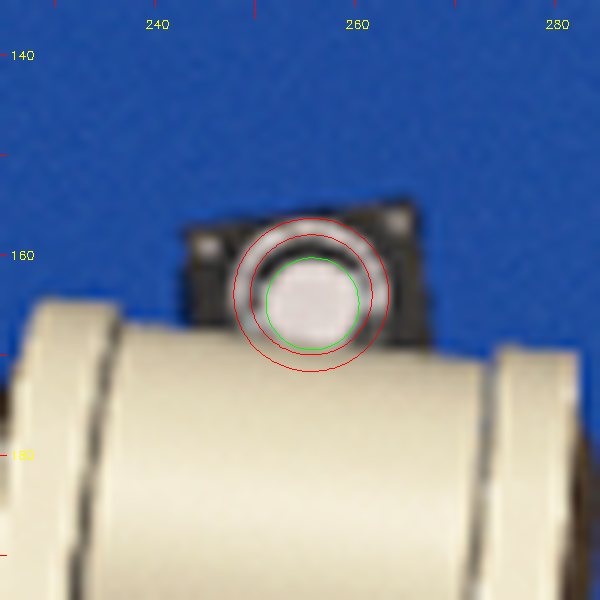

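Run:
```python
from h import *
P=np.load('PB.npy');A=lambda u,v,z:atz('wrist',u,v,z,P)
print('top near edge r17',A(254.5,46.8,.088)[:2]+[.017,0],'groove-edge lower r19 @63?', 'flange',A(254.5,68.3,.048)[:2]+[.024,0])
print('lateral',A(222.5,5,.087)[1],A(289.5,5,.087)[1])
# ring inner tip ends in tool
for q in((214.5,31),(293.5,31),(206,44),(302,43)):print(q,A(*q,.105)-P[0])
i=cv2.imread('pics/B_top_raw.png')
```

```text
top near edge r17 [0.61270658 0.02919573] groove-edge lower r19 @63? flange [0.61265028 0.02922482]
lateral 0.04624458940221543 0.0105057573810255
(214.5, 31) [ 0.10788695  0.01916699 -0.03235083]
(293.5, 31) [ 0.10785577 -0.01963143 -0.03235083]
(206, 44) [ 0.10210484  0.02362831 -0.03235083]
(302, 43) [ 0.10251627 -0.02405443 -0.03235083]
```

View pics/B_top.png

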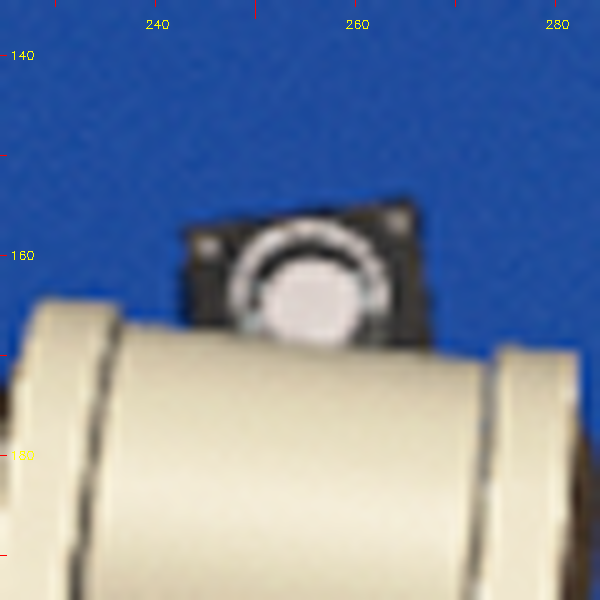

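drive_tool --motion '[{"hand": 1,"dp": [-0.7,0.7,0],"turn": 0},{"hand": 1,"dp": [0,0,3],"turn": 0},{"hand": 1,"dp": [0,0,4],"turn": 0},{"hand": 1,"dp": [0,0,3],"turn": 0},{"hand": 1,"dp": [0,0,0],"turn": 0},{"hand": 1,"dp": [0,0,0],"turn": 0},{"hand": 1,"dp": [0,0,0],"turn": 0},{"hand": 1,"dp": [0,0,0],"turn": 0}]'

```text
time_s: 22.47
position: [0.4915, 0.029, 0.1274]
eef_rot: [-3.141, -0.0, 0.001]
ft_force: [-0.8, -0.8, -0.7]
gripper_width: 0.0206
```

drive_tool --motion '[{"hand": 1,"dp": [0,0,2],"turn": 0},{"hand": 1,"dp": [0,0,2],"turn": 0},{"hand": 1,"dp": [0,0,2],"turn": 0},{"hand": 1,"dp": [0,0,2],"turn": 0},{"hand": 1,"dp": [0,0,0],"turn": 0},{"hand": 1,"dp": [0,0,0],"turn": 0},{"hand": 1,"dp": [0,0,0],"turn": 0},{"hand": 1,"dp": [0,0,0],"turn": 0}]'

```text
time_s: 23.13
position: [0.4915, 0.029, 0.1194]
eef_rot: [-3.141, -0.0, 0.001]
ft_force: [0.8, 0.0, -1.5]
gripper_width: 0.0206
```

```bash
python3 look.py C
python3 - <<'E'
from h import *
i=cv2.imread('pics/C_wrist_raw.png');crop(i,'pics/C_wc.png',170,0,340,70,4.6)
E
```

```text
[0.49149988 0.02898236 0.11939718] [-3.14149606e+00 -8.71741582e-05  8.24599684e-04] [ 0.84389871  0.0178738  -1.4646324 ] 0.020576318542453866 23.1333
```

View pics/C_wc.png

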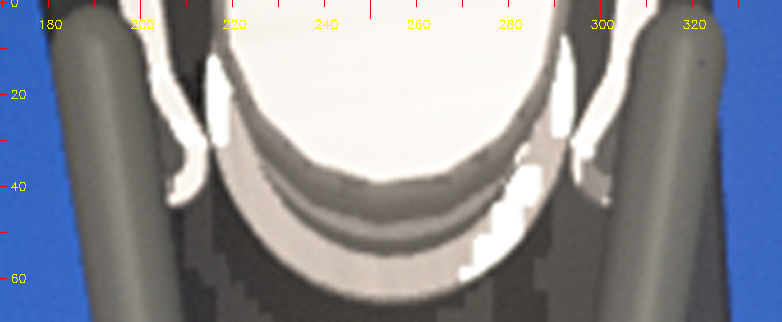

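View pics/C_side.png

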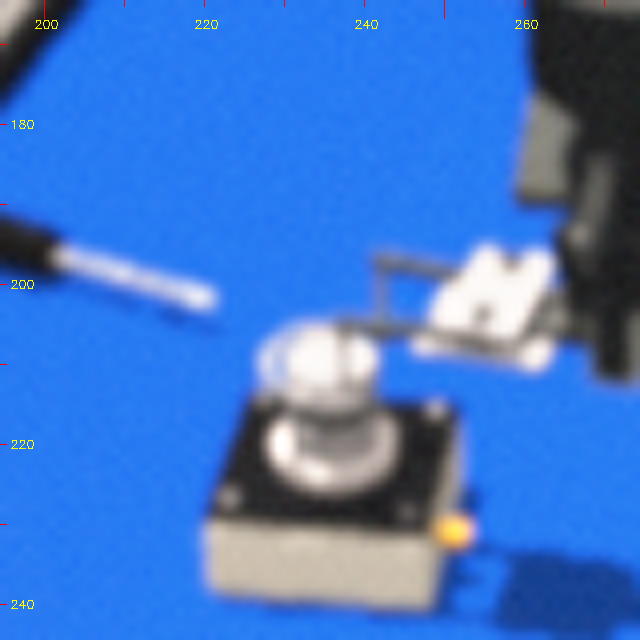

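View pics/C_top_o.png

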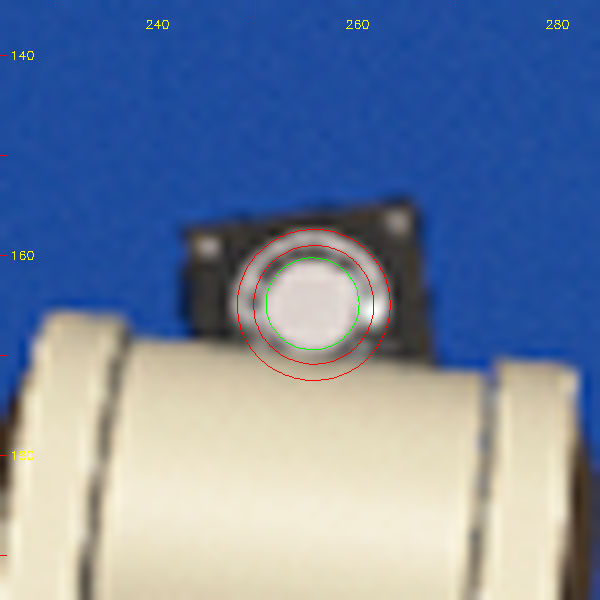

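drive_tool --motion '[{"hand": 1,"dp": [0,0,1],"turn": 0},{"hand": 1,"dp": [0,0,2],"turn": 0},{"hand": 1,"dp": [0,0,2],"turn": 0},{"hand": 1,"dp": [0,0,2],"turn": 0},{"hand": 1,"dp": [0,0,1],"turn": 0},{"hand": 1,"dp": [0,0,0],"turn": 0},{"hand": 1,"dp": [0,0,0],"turn": 0},{"hand": 1,"dp": [0,0,0],"turn": 0}]'

```text
time_s: 23.95
position: [0.4915, 0.029, 0.1113]
eef_rot: [-3.142, 0.0, 0.001]
ft_force: [-0.0, 0.4, -2.0]
gripper_width: 0.0208
```

drive_tool --motion '[{"hand": 1,"dp": [0,0,1],"turn": 0},{"hand": 1,"dp": [0,0,2],"turn": 0},{"hand": 1,"dp": [0,0,3],"turn": 0},{"hand": 1,"dp": [0,0,2],"turn": 0},{"hand": 1,"dp": [0,0,1.7],"turn": 0},{"hand": 1,"dp": [0,0,0],"turn": 0},{"hand": 1,"dp": [0,0,0],"turn": 0},{"hand": 1,"dp": [0,0,0],"turn": 0}]'

```text
time_s: 24.62
position: [0.4915, 0.029, 0.1016]
eef_rot: [-3.141, 0.0, 0.001]
ft_force: [-0.2, -0.1, -1.6]
gripper_width: 0.0204
```

```bash
python3 look.py D
python3 - <<'E'
from h import *
i=cv2.imread('pics/D_wrist_raw.png');crop(i,'pics/D_wc.png',170,0,340,70,4.6)
i=cv2.imread('pics/D_side_raw.png');crop(i,'pics/D_sc.png',215,190,265,235,14);crop(i,'pics/D_hook.png',240,90,340,200,5)
E
```

```text
[0.49148106 0.02897132 0.1016383 ] [-3.14148139e+00  3.60220968e-05  7.51220587e-04] [-0.15010778 -0.10198204 -1.57825227] 0.020433311873945124 24.6167
```

View pics/D_wc.png

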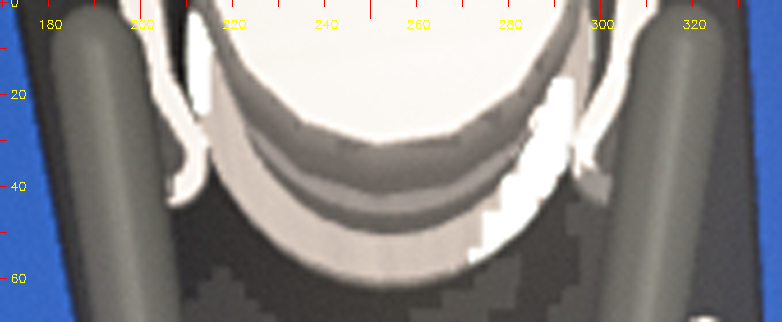

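View pics/D_sc.png

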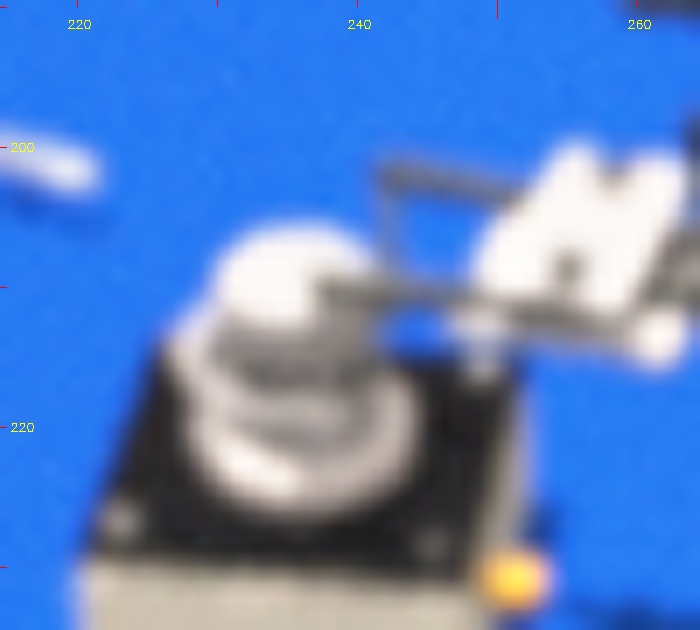

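View pics/D_top_o.png

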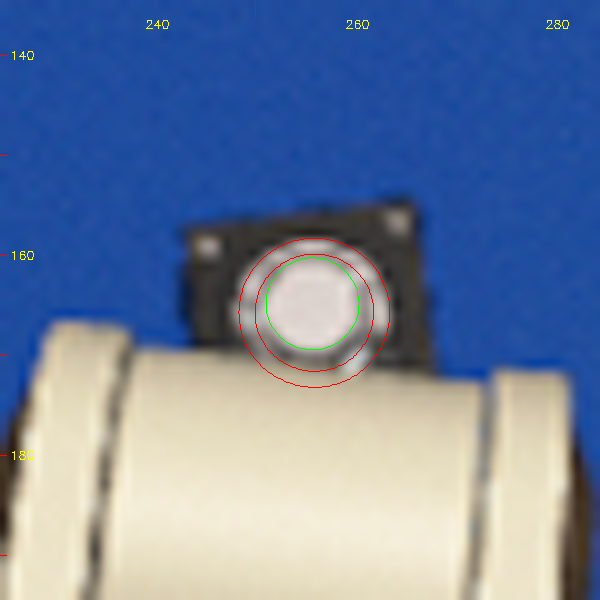

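View pics/D_hook.png

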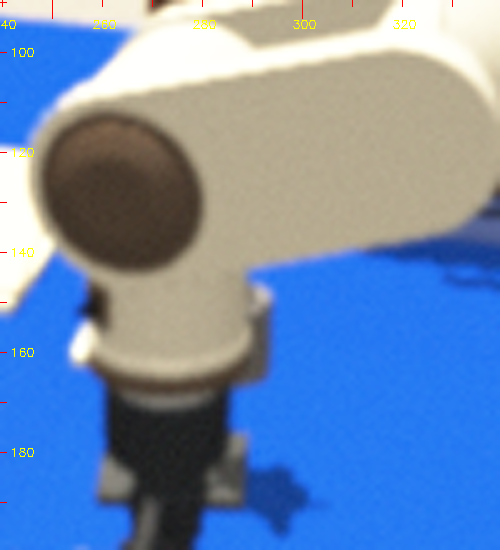

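Run:
```python
from h import *
P=np.load('PD.npy');i=cv2.imread('pics/D_sc.png');j=i.copy();th=np.linspace(0,6.28,90)
u0,v0=215-.5,190+.7
for r in(.022,.028):poly(j,'side',ringpts(P,r),(0,0,255),u0,v0,14)
for r,z in((.019,.088),(.024,.048),(.019,.063),(.019,.073)):
    poly(j,'side',np.stack([.6127+r*np.cos(th),.0289+r*np.sin(th),0*th+z],1),(0,255,0),u0,v0,14)
cv2.imwrite('pics/D_so.png',j)
t=cv2.imread('pics/D_top_raw.png');crop(t,'pics/D_th.png',280,130,400,220,6)
```

```text
(no output)
```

View pics/D_so.png

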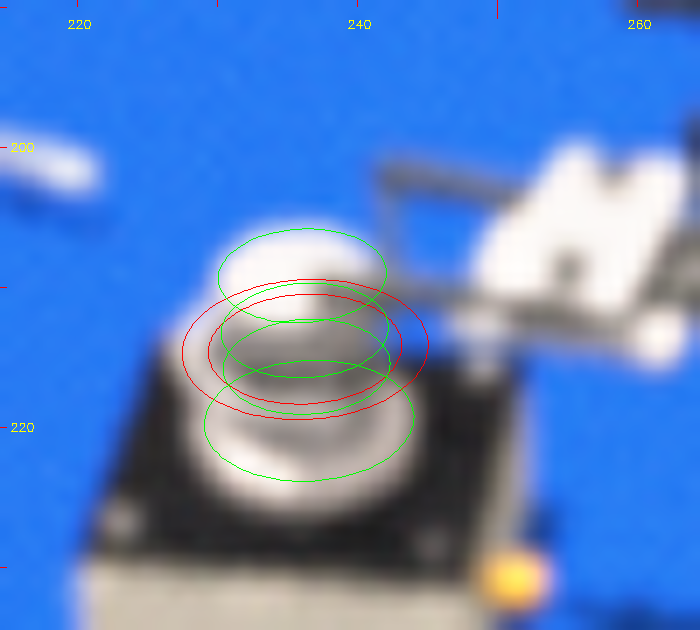

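View pics/D_th.png

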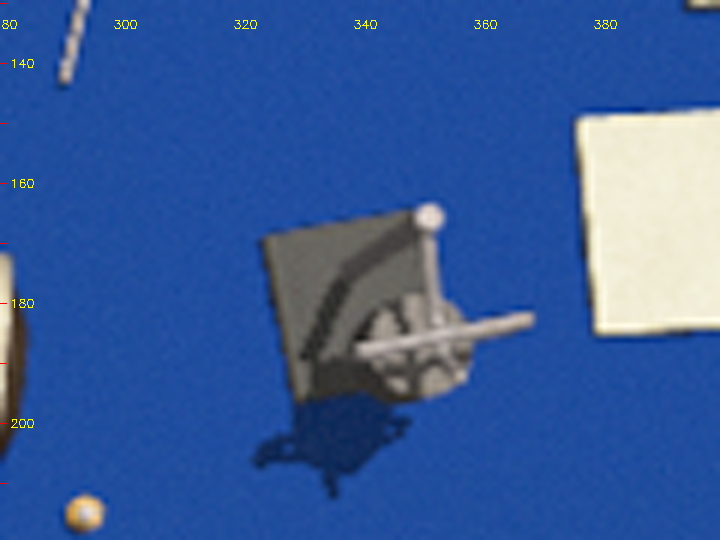

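Run:
```python
from h import *
s=robot.sense();print(s['position'],s['ft_force'],s['ft_torque'],s['gripper_width'],s['time_s'])
print(order.job_done())
```

```text
[0.49151533 0.0289952  0.10171871] [ 0.41721135  0.46515045 -1.57721132] [-0.04048574  0.09780078 -0.00944978] 0.02039796270838009 24.7667
the job is handed in; nothing more can be done
None
```

The job is handed in at 24.8 s. The cover hangs on the hook, and the arm is holding the squeezed pliers with the spread ring around the groove. The hand-in gives no verdict.

- **Cover:** I lifted it off by its bail and set it on the hook's low point, where contact read about 8 N. I then opened the gripper and backed off. The last top picture shows it hanging freely there.
- **Pliers:** They are gripped near the handle grip point and squeezed to the stop. The opening holds steady at 20.4 mm. That reads about 3 mm low, as the gauge also read 5.7 mm on the 8 mm bail bar.
- **Ring:** It is lowered level to about z = 0.068 m, the middle of the groove. The wrist force of 1.6 N is roughly the pliers' own weight, so the ring is not pressing on the shaft.
- **Centring:** The wrist and top pictures agree to within about 1 mm.
- **Weakest check:** The side camera runs up to 3 mm high and is blurred. It shows the ring at the groove, but I could only use it to compare the ring with the shaft, not for exact positions.

I moved nothing else on the bench and saw no unexpected forces.

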